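Post a suspect hose fitting into the sprung-flap quarantine box

TASK

Put the long square-bodied brass fitting from the wooden cradle into the quarantine box. Stand it upright on its square end on the rubber mat and let go, then take it afresh by the hose tail from above and push it square end first down through the sprung flap, keeping hold until it is within about 25 mm of the bottom of the box rather than letting it drop. Leave it standing inside with the flap shut again, and leave the other things on the bench where they are.

Things in the scene. Friction and masses are not known exactly. Their poses are not given: they have to be found in the camera images.
- fitting: The suspect hose fitting, brass, 0.3 to 0.5 kg, 120 mm long: a square body 32 x 32 x 80 mm with a round ribbed hose tail (about 21 mm diameter, 40 mm long) on one end, centred. Origin: centre of the square end face. Its z axis runs along its length to the tail end (tail tip at z = 120 mm), its x and y axes are square to the body's faces. It starts lying level in the wooden cradle, its long axis 51 mm above the bench; it stands by itself on its square end.
- cradle: Fixed wooden cradle in which the fitting lies: base board 130 x 60 x 10 mm, two saddles (10 mm thick, 48 mm wide, 35 mm tall, with side lips up to 41 mm) at x = +48 and -12 mm. Origin: centre of its underside. The fitting lies along its x axis, square end near x = +55 mm, hose tail towards -x; between the saddles the body's sides are free.
- mat: Flat black rubber mat fixed on the bench, 130 x 130 x 3 mm, clear of other things. Origin: centre of its underside.
- box: The quarantine box, light sheet steel, fixed, closed all round, 130 (x) x 180 (y) x 178 mm tall. Origin: centre of its underside. The only way in is the slot in its top. The shaft below is 52 (x) x 136 (y) mm and ends in a rubber floor 6 to 13 mm above the bench (unseen, differs each time). With the fitting standing on it the tail tip is 45 to 52 mm below the box top, clear of the flap.
- slot (a point): Centre of the slot, level with the top of the box (178 mm above the bench). The slot is 44 mm along the box's x by 130 mm along its y, so the fitting's body must be squared to it, and fingers can go in with it when they close along y (a hand opened wide inside may jam against the ends: open just enough). The axes are those of the box.
- flap (a joint): The steel flap that fills the slot, rad: 0 shut, grows to 1.5 as it swings down into the box. Its hinge is along the slot's +x edge (x = +22 mm from the slot's centre), its free edge, 42 mm away, along the -x edge. A spring shuts it: about 0.08 N m when shut, 0.155 N m wide open (2 to 4 N at the free edge). With it pushed down the fitting's body passes beside it best with its centre about 4 mm to the -x side of the slot's centre.
- nipple: Bystander, to be left alone: round brass nipple standing on the bench, 40 mm diameter, 62 mm tall with a 20 mm neck.
- stub: Bystander, to be left alone: short brass block 44 x 44 x 34 mm with a 22 mm round stub on top, 54 mm tall in all.
- ferrule: Bystander, to be left alone: plain brass ring, 64 mm outside diameter, 36 mm tall.
- pot: Bystander, to be left alone: small green glass bowl, 84 mm across, 50 mm tall.
- wrench: Bystander, to be left alone: steel wrench lying flat, 170 mm long.
- driver: Bystander, to be left alone: screwdriver lying flat, 180 mm long.

How it is judged:
By the outcome, as a careful person would: the job done as asked, in the order asked, and still so for the second after the job is handed in, with the robot touching nothing.
It also fails if it takes over 64 s, if anything falls off the work surface, if the arm or the gripper's body presses on something with over 40 N, if the wrist force passes 120 N, or if a joint passes its speed limit or range.

ROBOT

A 7-joint arm with a two-finger parallel gripper is mounted at the origin on the work surface. World frame = base frame: x ahead of the robot, y to its left, z up, the work surface at z = 0. Lengths are in m, angles in rad, forces in N, time in s.
With the tool pointing down it reaches from about 0.35 to 0.9 m from the base axis. Payload 8.1 kg.
Tool frame: the origin (TCP) lies on the centre line of the jaws, within the pads' length; the fingertips stand 8 mm ahead of it and the grasp point (between the pads) lies 11 mm behind it (robot.tip_extent is the distance from the TCP to the fingertips, in m); z points along the fingers, y is the line along which they close (so a half turn about z gives the same grasp; the last joint's range is limited). The gripper opens to 92 mm and grips with 3 to 60 N. Pads are 19 mm wide; open, the fingers measure 130 mm over their backs; the gripper's body (75 mm by 190 mm) begins 47 mm behind the grasp point.
Start: joints at [-1.446, 0.434, 0.025, 1.573, -0.012, 1.134, -0.075], TCP at [0.141, 0.609, 0.235] pointing down, gripper open.
Joint ranges: [-2.62, 2.62], [-0.44, 2.09], [-1.27, 1.32], [0.08, 2.57], [-1.32, 4.46], [0.12, 2], [-2.74, 2.74]. Speed limits (rad/s): [2.22, 2.22, 3.01, 3.01, 3.14, 3.14, 3.14].

INTERFACE

Orientations are given as a 3x3 rotation matrix whose columns are the frame's x, y, z axes.
In Python, from plant import robot gives the robot as it stands.
- The arm moves only by the shell command python3 -m creep 'ROWS' [OPENING]. ROWS is JSON, a list of rows, each an object of numbers: "tx", "ty", "tz": the shift along the tool's x, y, z in cm; "ax", "ay", "az": the turn, a rotation vector about the tool's x, y, z in degrees. In form: [{"tx": .., "ty": .., "tz": .., "ax": .., "ay": .., "az": ..}, ...]. A call has 1 to 20 rows; each row shifts and turns the commanded pose from where the row before left it, along the tool's axes as they then stand; what a row does not reach is not made up. A row lasts 1/10 s, in which the tool goes at most 50 mm and 8.59 degrees, less where a joint would pass 70% of its speed; a pose out of reach is approached as far as the arm can. A call with a gripper value outside its range is refused whole. OPENING is the closure, from -1 (fully open) to 1 (shut), so that 0 is half open, set as the call begins (- or left out, the last holds). The fingers move at their own pace and stop on an object; the grip force is fixed at half the most. Time passes only in rows, so rows that do not move let the fingers close. It gives the time, the measured TCP pose, the force, the opening and the grip force at its end, in the units of the state.
- robot.read_state(): the state, without advancing time (a new reading comes with each control period).
- robot.read_camera(name): name is "scene" or "top" or "wrist"; returns the picture (384x512x3 uint8, blue, green, red); there is no depth.
- robot.camera_params(name): a dict with "mtx" (3x3 intrinsics, pixels), "cam_to_world" (4x4, takes a point from camera to world coordinates). Camera axes: x right, y down, z forward; pixel columns grow to the right and rows downward; lengths in m; the calibration is good to about 2 mm. A picture is of the moment at which its call begins: read the wrist's pose just before it. camera_params takes no time and is no camera call; for the wrist camera it gives the pose at the moment of the call.
- robot.close_job(): hands the job in; it is judged then, once.
The state is a dict: "t": time; "qpos": joint angles; "joint_velocities": joint speeds; "effort": joint torques, N m; "tool_pos": TCP position; "eef_rot": TCP orientation; "ft_force": force on the tool from outside, world axes, zero at the start; "wrist_torque": the same for the moment, N m; "finger_gap": finger opening in m; "finger_force": force on a finger pad.
Only numpy, scipy, OpenCV 4.12 (cv2) and the standard library are available. Lean on these libraries where they do the work, as an engineer would, in place of code of your own. Each camera call takes 0.05 s, during which the arm holds its last target. There are 200 camera calls.

## Working session

There is one attempt and no reset: what is moved stays moved. The work goes in short steps, Python scripts to look and compute and a shell command to move; the robot and the scene stay as the last step left them, time stands still between calls to the robot, and variables do not carry over. Pictures are saved under pics/ and viewed, at most 13 in all, crops included, and the job is handed in when it is done.

```bash
mkdir -p pics; ls; python3 - <<'E'
from plant import robot
import cv2,numpy as np
for n in ("scene","top"):
    p=robot.camera_params(n); print(n,p["mtx"],np.round(p["cam_to_world"],4))
    cv2.imwrite(f"pics/{n}0.png",robot.read_camera(n))
a=cv2.imread("pics/scene0.png")
s=robot.read_state();print(s)
E
```

```text
pics
scene [[348.97611804   0.         255.10888802]
 [  0.         348.97611804 189.19425652]
 [  0.           0.           1.        ]] [[ 0.7853  0.3354 -0.5204  1.1552]
 [ 0.6191 -0.4271  0.659  -0.7305]
 [-0.0012 -0.8397 -0.5431  0.7668]
 [ 0.      0.      0.      1.    ]]
top [[467.5040288    0.         250.44722345]
 [  0.         467.5040288  187.15218713]
 [  0.           0.           1.        ]] [[-1.6000e-02 -9.9160e-01  1.2840e-01  3.7900e-01]
 [-9.9990e-01  1.6700e-02  4.3000e-03 -1.0000e-04]
 [-6.4000e-03 -1.2830e-01 -9.9170e-01  1.5501e+00]
 [ 0.0000e+00  0.0000e+00  0.0000e+00  1.0000e+00]]
{'t': 0.1, 'qpos': array([-1.44561121,  0.43517163,  0.02497778,  1.57397421, -0.01158377,
        1.13402015, -0.07511154]), 'joint_velocities': array([ 0.00052145, -0.00193878, -0.00070489, -0.00048044, -0.00110591,
       -0.0008574 ,  0.00205687]), 'effort': array([ 2.33575309e-03, -6.69121599e+01,  9.87409428e-01, -3.15144145e+01,
       -6.06081448e-02,  3.75926052e-02,  5.50959589e-05]), 'tool_pos': array([0.14109608, 0.60841444, 0.23402446]), 'eef_rot': array([[-9.74151451e-01,  2.25895813e-01, -1.78111360e-04],
       [ 2.25895835e-01,  9.74150431e-01, -1.41751394e-03],
       [-1.46703205e-04, -1.42110787e-03, -9.99998979e-01]]), 'ft_force': array([ 0.78865946,  0.61978803, -0.47037591]), 'wrist_torque': array([ 0.00231814, -0.02868914,  0.01998996]), 'finger_force': 0.0, 'finger_gap': 0.09185451081225368}
```

View pics/top0.png

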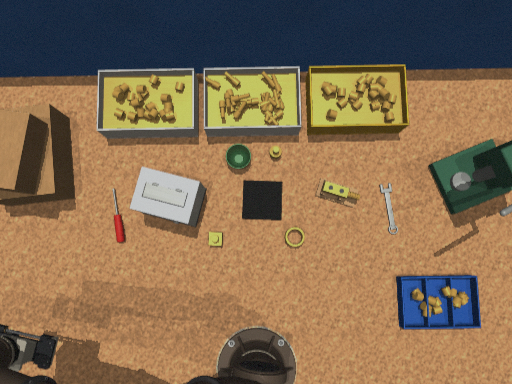

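View pics/scene0.png

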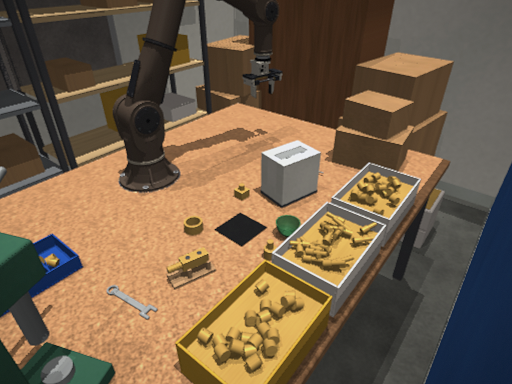

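The top view shows the box at about (168,196), the mat at (262,200), and the fitting in its cradle at (338,191) with the tail to the right. The scene view agrees. Next I'll get coarse positions by ray casting.

```bash
cat > h.py <<'E'
import numpy as np, cv2, glob
from plant import robot
def cam(n):
    p=robot.camera_params(n); return p["mtx"],np.array(p["cam_to_world"])
def ray(c,u,v):
    K,T=c; d=T[:3,:3]@np.linalg.solve(K,[u,v,1.]); return T[:3,3],d/np.linalg.norm(d)
def onz(c,u,v,z):
    o,d=ray(c,u,v); return o+d*(z-o[2])/d[2]
def cross(rays):   # least-squares meeting point and residual
    A=np.zeros((3,3));b=np.zeros(3)
    for o,d in rays: P=np.eye(3)-np.outer(d,d);A+=P;b+=P@o
    x=np.linalg.solve(A,b); return x,[float(np.linalg.norm((np.eye(3)-np.outer(d,d))@(x-o))) for o,d in rays]
def rel(target):   # world shift -> tool axes (cm)
    s=robot.read_state(); return np.round(100*s["eef_rot"].T@(np.array(target)-s["tool_pos"]),2)
E
python3 - <<'E'
from h import *
c=cam("top")
for n,u,v,z in [("fit body end",323,186,.051),("fit",338,191,.051),("tail end",357,196,.051),("mat",262,200,.003),("slot",165,193,.178),("slotL",142,188,.178),("slotR",188,198,.178),("stub",215,240,.034),("ferr",294,237,.03),("pot",238,157,.04),("nip",275,152,.05)]:
    print(n,np.round(onz(c,u,v,z),3))
w=cam("wrist"); s=robot.read_state(); R=s["eef_rot"]
print("wrist cam in tool",np.round(R.T@(w[1][:3,3]-s["tool_pos"]),4)); print(np.round(R.T@w[1][:3,:3],3)); print(w[0])
f=onz(c,338,191,.051); print(rel([f[0],f[1],.30]))
E
```

```text
fit body end [ 0.573 -0.228  0.051]
fit [ 0.556 -0.276  0.051]
tail end [ 0.539 -0.336  0.051]
mat [ 0.536 -0.031  0.003]
slot [0.543 0.259 0.178]
slotL [0.56  0.327 0.178]
slotR [0.527 0.191 0.178]
stub [0.405 0.124 0.034]
ferr [ 0.411 -0.132  0.03 ]
pot [0.675 0.046 0.04 ]
nip [ 0.688 -0.076  0.05 ]
wrist cam in tool [ 0.0663  0.0003 -0.1501]
[[ 0.    -0.969 -0.249]
 [ 1.    -0.     0.001]
 [-0.001 -0.249  0.969]]
[[330.78283654   0.         251.7386254 ]
 [  0.         330.78283654 193.11842093]
 [  0.           0.           1.        ]]
[-60.38 -76.77  -6.48]
```

```bash
R='{"tx":-3.9,"ty":-2.1,"tz":-0.5}'; python3 -m creep '[{"tx":-3.9,"ty":-2.1,"tz":-0.5},{"tx":-3.9,"ty":-2.1,"tz":-0.5},{"tx":-3.9,"ty":-2.1,"tz":-0.5},{"tx":-3.9,"ty":-2.1,"tz":-0.5},{"tx":-3.9,"ty":-2.1,"tz":-0.5},{"tx":-3.9,"ty":-2.1,"tz":-0.5},{"tx":-3.9,"ty":-2.1,"tz":-0.5},{"tx":-3.9,"ty":-2.1,"tz":-0.5},{"tx":-3.9,"ty":-2.1,"tz":-0.5},{"tx":-3.9,"ty":-2.1,"tz":-0.5},{"tx":0},{"tx":0}]'
cat >> h.py <<'E'
import pickle
def snap(name):
    c=cam("wrist"); im=robot.read_camera("wrist"); cv2.imwrite(f"pics/{name}.png",im); pickle.dump(c,open(f"pics/{name}.pkl","wb"))
def load(name): return pickle.load(open(f"pics/{name}.pkl","rb"))
E
python3 -c "
from h import *
snap('box1'); print(robot.read_state()['tool_pos'],robot.read_state()['qpos'],rel([.543,.259,.32]))"
```

```text
[0.14109338 0.60848982 0.23415603] [-1.44561571  0.43502913  0.02497357  1.57386279 -0.01160812  1.1339985
 -0.07508735] [-47.05 -24.98  -8.55]schema error: expected keys tx, ty, tz, ax, ay, az
```

View pics/box1.png

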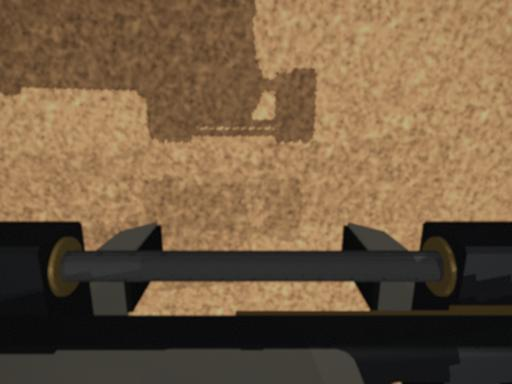

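The wrist picture shows the fingers hiding everything below about row 220, so the target has to sit about 7 cm along tool +x from the TCP. Every row also needs all six keys.

```bash
python3 -m creep '[{"tx":-3.8,"ty":-1.2,"tz":-0.5,"ax":0,"ay":0,"az":0},{"tx":-3.8,"ty":-1.2,"tz":-0.5,"ax":0,"ay":0,"az":0},{"tx":-3.8,"ty":-1.2,"tz":-0.5,"ax":0,"ay":0,"az":0},{"tx":-3.8,"ty":-1.2,"tz":-0.5,"ax":0,"ay":0,"az":0},{"tx":-3.8,"ty":-1.2,"tz":-0.5,"ax":0,"ay":0,"az":0},{"tx":-3.8,"ty":-1.2,"tz":-0.5,"ax":0,"ay":0,"az":0},{"tx":-3.8,"ty":-1.2,"tz":-0.5,"ax":0,"ay":0,"az":0},{"tx":-3.8,"ty":-1.2,"tz":-0.5,"ax":0,"ay":0,"az":0},{"tx":-3.8,"ty":-1.2,"tz":-0.5,"ax":0,"ay":0,"az":0},{"tx":-3.8,"ty":-1.2,"tz":-0.5,"ax":0,"ay":0,"az":0},{"tx":-3.8,"ty":-1.2,"tz":-0.5,"ax":0,"ay":0,"az":0},{"tx":-3.8,"ty":-1.2,"tz":-0.5,"ax":0,"ay":0,"az":0},{"tx":-3.8,"ty":-1.2,"tz":-0.5,"ax":0,"ay":0,"az":0},{"tx":-3.8,"ty":-1.2,"tz":-0.5,"ax":0,"ay":0,"az":0},{"tx":0,"ty":0,"tz":0,"ax":0,"ay":0,"az":0},{"tx":0,"ty":0,"tz":0,"ax":0,"ay":0,"az":0}]' && python3 -c "
from h import *
snap('box1')" && python3 -m creep '[{"tx":0,"ty":-4,"tz":0,"ax":0,"ay":0,"az":0},{"tx":0,"ty":-4,"tz":0,"ax":0,"ay":0,"az":0},{"tx":0,"ty":-2,"tz":0,"ax":0,"ay":0,"az":0},{"tx":0,"ty":0,"tz":0,"ax":0,"ay":0,"az":0},{"tx":0,"ty":0,"tz":0,"ax":0,"ay":0,"az":0}]' && python3 -c "
from h import *
snap('box2'); a=cv2.imread('pics/box1.png');b=cv2.imread('pics/box2.png')
cv2.imwrite('pics/boxes.png',cv2.resize(np.vstack([a[:230],b[:230]]),None,fx=1.3,fy=1.3))"
```

```text
t: 1.75
tool_pos: [0.6221, 0.324, 0.304]
eef_rot: [[-0.974, 0.228, -0.001], [0.228, 0.974, -0.001], [0.001, -0.001, -1.0]]
ft_force: [-0.5, 0.3, -1.0]
finger_gap: 0.0917
finger_force: 0.0
t: 2.3
tool_pos: [0.5979, 0.2291, 0.3051]
eef_rot: [[-0.975, 0.224, -0.0], [0.224, 0.975, 0.001], [0.0, 0.001, -1.0]]
ft_force: [0.4, 0.5, -0.2]
finger_gap: 0.0914
finger_force: 0.0
```

View pics/boxes.png

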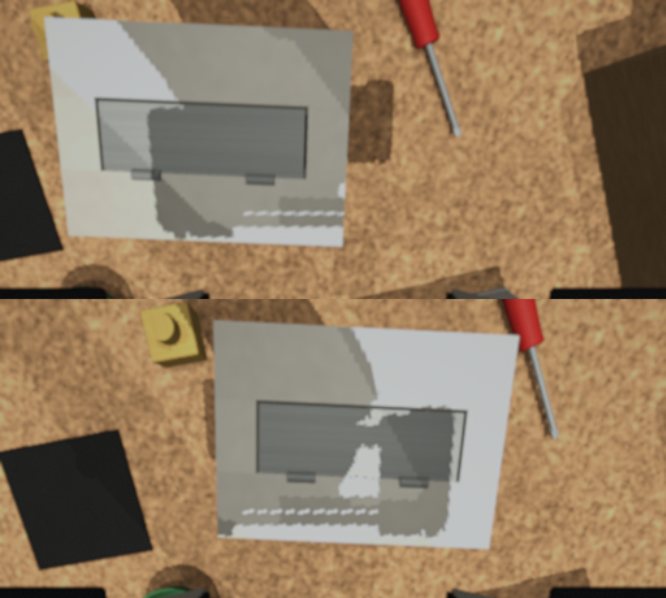

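The two box views show the slot outline, with corners at (97,98), (307,107), (305,178) and (102,170) in view 1 of the 1.3x montage. The hinge knuckles are on the far side from the robot, at the bottom edge of the image, so box +x is roughly world +x.

```bash
python3 - <<'E'
from h import *
c1,c2=load("box1"),load("box2")
P1=[(97,98),(307,107),(305,178),(102,170),(46,17),(352,32),(343,247),(68,235)]
P2=[(257,103),(466,112),(459,181),(258,173),(214,22),(519,36),(490,250),(217,237)]
X=[]
for p,q in zip(P1,P2):
    x,r=cross([ray(c1,p[0]/1.3,p[1]/1.3),ray(c2,q[0]/1.3,q[1]/1.3)]); X.append(x); print(np.round(x,4),np.round(r,4), np.round(onz(c1,p[0]/1.3,p[1]/1.3,.178)[:2],4),np.round(onz(c2,q[0]/1.3,q[1]/1.3,.178)[:2],4))
for c,P in((c1,P1),(c2,P2)):
    Z=np.array([onz(c,u/1.3,v/1.3,.178) for u,v in P])
    for i in (0,4):
        Q=Z[i:i+4]; y=(Q[1]+Q[2]-Q[0]-Q[3])/2; x=(Q[3]+Q[2]-Q[0]-Q[1])/2
        print("centre",Q.mean(0).round(4),"y len,ang",np.linalg.norm(y).round(4),np.degrees(np.arctan2(y[1],y[0])).round(2),"x",np.linalg.norm(x).round(4),np.degrees(np.arctan2(x[1],x[0])).round(2))
M=np.array([onz(c2,u/1.3,(v-299)/1.3,.003) for u,v in [(0,453),(119,430),(152,549),(40,569)]]);print(M.round(3),M.mean(0))
s=robot.read_state(); print(s["qpos"])
E
```

```text
[0.5013 0.2076 0.1751] [0.0005 0.0005] [0.5013 0.2091] [0.5021 0.2078]
[0.5357 0.3319 0.1773] [0.0003 0.0003] [0.5354 0.332 ] [0.5359 0.3316]
[0.5766 0.3207 0.1795] [0.0001 0.0001] [0.5768 0.3205] [0.5767 0.3211]
[0.5429 0.1976 0.1797] [0.0001 0.0001] [0.5427 0.1968] [0.543  0.1973]
[0.452  0.1948 0.1756] [0.0004 0.0004] [0.4525 0.1961] [0.4531 0.1952]
[0.5009 0.3677 0.1794] [0.0002 0.0002] [0.5009 0.3677] [0.5005 0.3684]
[0.6261 0.3342 0.1788] [0. 0.] [0.6263 0.3342] [0.6264 0.3344]
[0.5772 0.1599 0.1776] [0. 0.] [0.5773 0.1601] [0.5771 0.16  ]
centre [0.5391 0.2646 0.178 ] y len,ang 0.128 74.54 x 0.043 -16.07
centre [0.5392 0.2645 0.178 ] y len,ang 0.1796 74.26 x 0.1299 -15.54
centre [0.5394 0.2645 0.178 ] y len,ang 0.1283 74.75 x 0.0421 -14.43
centre [0.5393 0.2645 0.178 ] y len,ang 0.1804 74.45 x 0.1297 -15.45
[[ 0.471 -0.085  0.003]
 [ 0.477  0.042  0.003]
 [ 0.603  0.034  0.003]
 [ 0.597 -0.093  0.003]] [ 0.53698854 -0.02533362  0.003     ]
[-0.57902208  0.41695795  0.19552847  1.43653257 -0.08323246  1.29587822
  0.96831318]
```

Both views agree. The slot centre is (0.539, 0.2645), the top is at about 178 mm, and box y points along 74.5°. The mat centre is (0.537, -0.025). Next is the fitting.

```bash
cat >> h.py <<'E'
def log():
    s=robot.read_state(); L=[]
    try: L=pickle.load(open("log.pkl","rb"))
    except Exception: pass
    L.append((s["qpos"],s["tool_pos"],s["eef_rot"])); pickle.dump(L,open("log.pkl","wb")); return s
E
python3 -c "
from h import *
log()" && python3 -m creep '[{"tx":-0.5,"ty":-4.4,"tz":0.3,"ax":0,"ay":0,"az":0},{"tx":-0.5,"ty":-4.4,"tz":0.3,"ax":0,"ay":0,"az":0},{"tx":-0.5,"ty":-4.4,"tz":0.3,"ax":0,"ay":0,"az":0},{"tx":-0.5,"ty":-4.4,"tz":0.3,"ax":0,"ay":0,"az":0},{"tx":-0.5,"ty":-4.4,"tz":0.3,"ax":0,"ay":0,"az":0},{"tx":-0.5,"ty":-4.4,"tz":0.3,"ax":0,"ay":0,"az":0},{"tx":-0.5,"ty":-4.4,"tz":0.3,"ax":0,"ay":0,"az":0},{"tx":-0.5,"ty":-4.4,"tz":0.3,"ax":0,"ay":0,"az":0},{"tx":-0.5,"ty":-4.4,"tz":0.3,"ax":0,"ay":0,"az":0},{"tx":-0.5,"ty":-4.4,"tz":0.3,"ax":0,"ay":0,"az":0},{"tx":-0.5,"ty":-4.4,"tz":0.3,"ax":0,"ay":0,"az":0},{"tx":-0.5,"ty":-4.4,"tz":0.3,"ax":0,"ay":0,"az":0},{"tx":-0.5,"ty":-4.4,"tz":0.3,"ax":0,"ay":0,"az":0}]' && python3 -c "
from h import *
log()" && python3 -m creep '[{"tx":0,"ty":0,"tz":0,"ax":0,"ay":0,"az":7.9},{"tx":0,"ty":0,"tz":0,"ax":0,"ay":0,"az":7.9},{"tx":0,"ty":0,"tz":0,"ax":0,"ay":0,"az":7.9},{"tx":0,"ty":0,"tz":0,"ax":0,"ay":0,"az":7.9},{"tx":0,"ty":0,"tz":0,"ax":0,"ay":0,"az":7.9},{"tx":0,"ty":0,"tz":0,"ax":0,"ay":0,"az":7.9},{"tx":0,"ty":0,"tz":0,"ax":0,"ay":0,"az":7.9},{"tx":0,"ty":0,"tz":0,"ax":0,"ay":0,"az":7.9},{"tx":0,"ty":0,"tz":0,"ax":0,"ay":0,"az":7.9},{"tx":0,"ty":0,"tz":0,"ax":0,"ay":0,"az":7.9},{"tx":0,"ty":0,"tz":0,"ax":0,"ay":0,"az":7.9},{"tx":0,"ty":0,"tz":0,"ax":0,"ay":0,"az":7.9},{"tx":0,"ty":0,"tz":0,"ax":0,"ay":0,"az":0},{"tx":0,"ty":0,"tz":0,"ax":0,"ay":0,"az":0}]' && python3 -c "
from h import *
log();snap('fit1')" && python3 -m creep '[{"tx":0,"ty":3,"tz":0,"ax":0,"ay":0,"az":0},{"tx":0,"ty":4,"tz":0,"ax":0,"ay":0,"az":0},{"tx":0,"ty":3,"tz":0,"ax":0,"ay":0,"az":0},{"tx":0,"ty":0,"tz":0,"ax":0,"ay":0,"az":0},{"tx":0,"ty":0,"tz":0,"ax":0,"ay":0,"az":0}]' && python3 -c "
from h import *
log();snap('fit2')
L=pickle.load(open('log.pkl','rb'))
for l in L: print(l[0].round(3))
a=cv2.imread('pics/fit1.png');b=cv2.imread('pics/fit2.png')
cv2.imwrite('pics/fits.png',cv2.resize(np.vstack([a[:230],b[:230]]),None,fx=1.3,fy=1.3))"
```

```text
t: 3.65
tool_pos: [0.5343, -0.3441, 0.2652]
eef_rot: [[-0.975, 0.223, 0.0], [0.223, 0.975, 0.001], [-0.0, 0.001, -1.0]]
ft_force: [0.8, 0.2, -0.6]
finger_gap: 0.0923
finger_force: 0.0
t: 5.05
tool_pos: [0.5341, -0.343, 0.2653]
eef_rot: [[0.301, 0.954, -0.0], [0.954, -0.301, 0.0], [0.0, -0.001, -1.0]]
ft_force: [-0.0, 0.2, 0.1]
finger_gap: 0.092
finger_force: 0.0
t: 5.6
tool_pos: [0.6282, -0.3751, 0.2649]
eef_rot: [[0.304, 0.953, -0.001], [0.953, -0.304, 0.0], [-0.0, -0.001, -1.0]]
ft_force: [-0.6, -0.3, -0.3]
finger_gap: 0.092
finger_force: 0.0
[-0.579  0.417  0.196  1.437 -0.083  1.296  0.968]
[ 0.238  0.441  0.375  1.524 -0.169  1.209  1.987]
[-0.012  0.505  0.781  1.547 -0.368  1.243  0.521]
[ 0.078  0.678  0.744  1.26  -0.448  1.369  0.488]
```

View pics/fits.png

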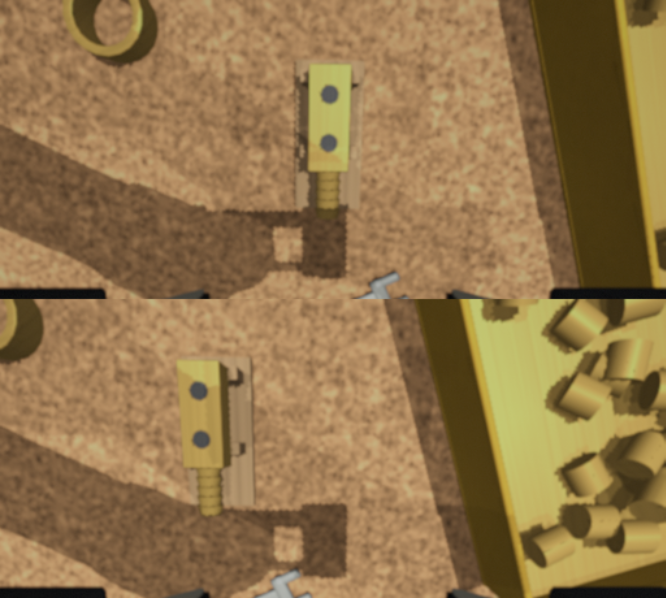

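The montage shows the fitting's body at (309-351, 65-171) in view 1, with its two dots at (329,94) and (329,143) and the tail tip at (328,212). In view 2 the dots are at (199,92) and (201,140). I'll triangulate those and identify the arm's kinematics, to choose a standing pose it can reach.

```bash
cat > kin.py <<'E'
import numpy as np, pickle, itertools
from scipy.optimize import least_squares
from scipy.spatial.transform import Rotation as Ro
def fk(q,p):
    # signs sg(7), yaw offsets, lengths
    R=Ro.identity(); x=np.zeros(3)
    seq="zyzyzyz"; off=[p["o1"],0,0,0,0,0,p["o7"]]
    for i in range(7):
        R=R*Ro.from_euler(seq[i],p["s"][i]*q[i]+off[i]); x=x+R.apply([p["a"][i],0,p["d"][i]])
    return x,R
E
python3 - <<'E'
from h import *; from kin import *
c1,c2=load("fit1"),load("fit2")
for p,q in [((329,94),(199,92)),((329,143),(201,140)),((328,212),(211,215))]:
    print(*[np.round(v,4) for v in cross([ray(c1,p[0]/1.3,p[1]/1.3),ray(c2,q[0]/1.3,q[1]/1.3)])])
Q=np.array([onz(c1,u/1.3,v/1.3,.067) for u,v in [(309,65),(351,65),(349,171),(308,170)]])
print(Q.round(4)); t=(Q[2]+Q[3]-Q[0]-Q[1])/2; e=(Q[0]+Q[1])/2
print("end",e,"len",np.linalg.norm(t),"w",np.linalg.norm(Q[0]-Q[1]),np.linalg.norm(Q[2]-Q[3]),"t ang",np.degrees(np.arctan2(t[1],t[0])))
D=np.array([onz(c,u/1.3,v/1.3,.067) for c,u,v in [(c1,329,94),(c1,329,143),(c2,199,92),(c2,201,140)]]);print(D.round(4))
L=pickle.load(open("log.pkl","rb"))
L.append((np.array([-1.44561121,0.43517163,0.02497778,1.57397421,-0.01158377,1.13402015,-0.07511154]),np.array([0.14109608,0.60841444,0.23402446]),np.array([[-.974151,.225896,-.000178],[.225896,.97415,-.0014175],[-.000147,-.001421,-1]])))
best=[]
for s in itertools.product([1,-1],repeat=4):
    sg=[s[0],1,s[1],1,s[2],1,s[3]]
    def f(v):
        p=dict(s=sg,o1=v[0],o7=v[1],a=np.zeros(7),d=np.zeros(7)); return np.concatenate([(fk(l[0],p)[1].as_matrix()-l[2]).ravel() for l in L])
    for o7 in (0,1.57,3.14,-1.57):
        r=least_squares(f,[0,o7]); best.append((r.cost,sg,r.x))
best.sort(key=lambda b:b[0]); print(best[0],best[3][0],best[6])
c,sg,v=best[0]
def g(w):
    p=dict(s=sg,o1=v[0],o7=v[1],a=np.array([w[0],0,w[1],w[2],0,w[3],0]),d=np.array([w[4],0,w[5],0,w[6],0,w[7]])); return np.concatenate([fk(l[0],p)[0]-l[1] for l in L])
r=least_squares(lambda w:np.r_[g(w),1e-3*w[:4]],[0,0,0,0,.3,.3,.3,.2]); print(r.x.round(4),np.abs(g(r.x)).max())
w=r.x; pickle.dump(dict(s=sg,o1=v[0],o7=v[1],a=np.array([w[0],0,w[1],w[2],0,w[3],0]),d=np.array([w[4],0,w[5],0,w[6],0,w[7]])),open("model.pkl","wb"))
E
```

```text
[ 0.566  -0.2465  0.0653] [0.0003 0.0003]
[ 0.5552 -0.2809  0.0696] [0.0002 0.0002]
[ 0.5368 -0.3372  0.0539] [0.0022 0.0022]
[[ 0.5579 -0.2222  0.067 ]
 [ 0.588  -0.2317  0.067 ]
 [ 0.5639 -0.3066  0.067 ]
 [ 0.5329 -0.296   0.067 ]]
end [ 0.57293489 -0.22697724  0.067     ] len 0.07824104510451808 w 0.03161924243172127 0.032725464325331716 t ang -108.26261992240498
[[ 0.566  -0.2464  0.067 ]
 [ 0.5552 -0.2811  0.067 ]
 [ 0.5664 -0.2471  0.067 ]
 [ 0.5546 -0.2805  0.067 ]]
(np.float64(7.726034482290169e-13), [-1, 1, -1, 1, -1, 1, -1], array([4.73685890e-05, 1.57084375e+00])) 7.726035559787761e-13 (np.float64(1.3464960736768754), [-1, 1, -1, 1, 1, 1, -1], array([0.58363325, 2.27185324]))
[ -0.0487   0.0657   0.0397   0.0467 -17.9773   0.5535   0.4787 -17.9726] 0.04906076359256345
```

```bash
python3 -m creep '[{"tx":0,"ty":0,"tz":0,"ax":0,"ay":7.5,"az":0},{"tx":0,"ty":0,"tz":0,"ax":0,"ay":7.5,"az":0},{"tx":0,"ty":0,"tz":0,"ax":0,"ay":7.5,"az":0},{"tx":0,"ty":0,"tz":0,"ax":0,"ay":7.5,"az":0},{"tx":0,"ty":0,"tz":0,"ax":0,"ay":0,"az":0},{"tx":0,"ty":0,"tz":0,"ax":0,"ay":0,"az":0}]' | head -2
cat >> kin.py <<'E'
def fitmodel():
    L=pickle.load(open("log.pkl","rb")); sg=[-1,1,-1,1,-1,1,-1]
    cols=[(0,2),(1,0),(1,1),(1,2),(2,0),(2,1),(3,0),(3,1),(3,2),(4,0),(4,1),(5,0),(5,1),(5,2)]
    A=[];b=[]
    for q,x,R in L:
        Rs=[];C=Ro.identity()
        for i in range(7):
            C=C*Ro.from_euler("zyzyzyz"[i],sg[i]*q[i]+(np.pi/2 if i==6 else 0)); Rs.append(C.as_matrix())
        A.append(np.stack([Rs[i][:,k] for i,k in cols],1)); b.append(x)
    A=np.vstack(A);b=np.hstack(b); lam=1e-3
    w=np.linalg.lstsq(np.vstack([A,lam*np.eye(len(cols))]),np.r_[b,np.zeros(len(cols))],rcond=None)[0]
    print({c:round(v,3) for c,v in zip(cols,w)},"res",np.abs(A@w-b).max().round(4))
    T=np.zeros((7,3)); 
    for (i,k),v in zip(cols,w): T[i,k]=v
    return sg,T
def FK(q,M):
    sg,T=M; C=Ro.identity(); x=np.zeros(3)
    for i in range(7):
        C=C*Ro.from_euler("zyzyzyz"[i],sg[i]*q[i]+(np.pi/2 if i==6 else 0)); x=x+C.apply(T[i])
    return x,C.as_matrix()
LO=np.array([-2.62,-.44,-1.27,.08,-1.32,.12,-2.74]);HI=np.array([2.62,2.09,1.32,2.57,4.46,2,2.74])
def IK(x,R,M,q0):
    def f(q):
        p,C=FK(q,M); return np.r_[(p-x)*5,Ro.from_matrix(C.T@R).as_rotvec(),.002*(q-q0)]
    r=least_squares(f,np.clip(q0,LO+.02,HI-.02),bounds=(LO,HI)); return r.x,np.linalg.norm(f(r.x)[:6])
E
python3 - <<'E'
from h import *; from kin import *
L=pickle.load(open("log.pkl","rb"))
L.append((np.array([-1.44561121,0.43517163,0.02497778,1.57397421,-0.01158377,1.13402015,-0.07511154]),np.array([0.14109608,0.60841444,0.23402446]),np.array([[-.974151,.225896,-.000178],[.225896,.97415,-.0014175],[-.000147,-.001421,-1]])))
pickle.dump(L,open("log.pkl","wb")); s=log(); print(s["qpos"].round(3),s["tool_pos"])
M=fitmodel()
# candidate standing poses: azimuth phi of tool pointing, lean a; tool x: camera down (case B)
x0=np.array([.537,-.025,.049])
for case in("B camdown","A camup"):
  for phi in range(0,360,30):
    out=[]
    for a in (30,):
        h=np.array([np.cos(np.radians(phi)),np.sin(np.radians(phi)),0]);ca,sa=np.cos(np.radians(a)),np.sin(np.radians(a))
        z=ca*h-sa*np.array([0,0,1]); xx=-(ca*np.array([0,0,1])+sa*h)*(1 if case[0]=="B" else -1); R=np.stack([xx,np.cross(z,xx),z],1)
        for q0 in (s["qpos"],[0,.5,0,1.5,1.5,1.2,0],[0,.5,0,1.5,3.1,.5,0],[0,.5,0,1.5,-1,1.2,0],[0.,.5,0,1.5,1.5,1.2,2]):
            q,e=IK(x0+.011*z,R,M,np.array(q0)); out.append((round(e,3),q.round(2)))
    out.sort(key=lambda o:o[0]); print(case,phi,out[0])
E
```

```text
t: 6.25
tool_pos: [0.6272, -0.3759, 0.2656]
[ 0.446  0.776  0.539  1.113 -0.796  1.66   0.653] [ 0.627196   -0.37592453  0.26564248]
{(0, 2): np.float64(0.272), (1, 0): np.float64(0.0), (1, 1): np.float64(-0.036), (1, 2): np.float64(0.558), (2, 0): np.float64(0.0), (2, 1): np.float64(-0.008), (3, 0): np.float64(-0.0), (3, 1): np.float64(-0.008), (3, 2): np.float64(0.428), (4, 0): np.float64(0.0), (4, 1): np.float64(-0.0), (5, 0): np.float64(-0.0), (5, 1): np.float64(-0.0), (5, 2): np.float64(0.362)} res 0.0
B camdown 0 (np.float64(0.161), array([ 0.85,  1.24, -1.27,  2.57,  2.6 ,  1.37, -0.42]))
B camdown 30 (np.float64(0.0), array([ 1.31,  1.36, -1.27,  2.45,  2.81,  0.58,  0.16]))
B camdown 60 (np.float64(0.0), array([ 0.84,  0.87, -0.41,  2.13, -1.32,  0.76, -1.86]))
B camdown 90 (np.float64(0.0), array([ 0.02,  1.06,  0.7 ,  1.82, -1.25,  1.74, -1.7 ]))
B camdown 120 (np.float64(0.0), array([-0.12,  1.22,  0.85,  1.48, -1.04,  1.99, -1.56]))
B camdown 150 (np.float64(0.0), array([-0.16,  1.23,  0.68,  1.23, -0.69,  2.  , -1.46]))
B camdown 180 (np.float64(0.0), array([-0.37,  1.2
[... 835 characters left out ...]
amup 120 (np.float64(0.0), array([ 0.24,  1.04,  0.14,  1.45, -0.69,  1.64,  1.22]))
A camup 150 (np.float64(0.0), array([ 0.09,  1.13,  0.12,  1.2 , -0.4 ,  1.85,  1.36]))
A camup 180 (np.float64(0.0), array([-0.08,  1.16,  0.11,  1.11, -0.09,  1.92,  1.6 ]))
A camup 210 (np.float64(0.0), array([-0.26,  1.11,  0.08,  1.23,  0.23,  1.81,  1.84]))
A camup 240 (np.float64(0.0), array([-0.42,  1.01,  0.02,  1.49,  0.53,  1.58,  1.94]))
A camup 270 (np.float64(0.0), array([-0.24,  0.96, -0.48,  1.81,  1.07,  1.59,  1.75]))
A camup 300 (np.float64(0.0), array([-1.45,  1.51,  1.32,  2.28, -1.13,  0.35, -2.21]))
A camup 330 (np.float64(0.0), array([-0.5 ,  0.86, -0.14,  2.57,  2.1 ,  1.28,  1.35]))
```

The model matches to under a millimetre, so I can check the whole path for reachability before committing.

```bash
cat > path.py <<'E'
from h import *; from kin import *
s=robot.read_state(); M=fitmodel()
up=np.array([0,0,1.]); th=np.radians(-108); t=np.array([np.cos(th),np.sin(th),0])
def step(q,x,R):
    # damped pinv continuation with joint clipping
    for _ in range(30):
        p,C=FK(q,M); e=np.r_[x-p,.3*(C@Ro.from_matrix(C.T@R).as_rotvec())]
        if np.linalg.norm(e)<1e-4: break
        J=np.zeros((6,7))
        for i in range(7):
            d=q.copy();d[i]+=1e-5;p2,C2=FK(d,M);J[:,i]=np.r_[(p2-p)/1e-5,.3*C@Ro.from_matrix(C.T@C2).as_rotvec()/1e-5]
        q=np.clip(q+np.linalg.lstsq(np.vstack([J,.01*np.eye(7)]),np.r_[e,np.zeros(7)],rcond=None)[0],LO,HI)
    return q,np.linalg.norm(e)
def go(q,x0,R0,x1,R1,n=25,axis=None):
    w=Ro.from_matrix(R1@R0.T).as_rotvec() if axis is None else axis; worst=0
    for k in range(1,n+1):
        R=Ro.from_rotvec(w*k/n).as_matrix()@R0; q,e=step(q,x0+(x1-x0)*k/n,R); worst=max(worst,e)
    return q,worst
def Rpick(sx,a=30):
    a=np.radians(a); z=-np.cos(a)*up-np.sin(a)*t; x=sx*(np.cos(a)*t-np.sin(a)*up); return np.stack([x,np.cross(z,x),z],1)
E
python3 - <<'E'
from path import *
q0=s["qpos"];x0,R0=s["tool_pos"],s["eef_rot"]
g=np.array([.5588,-.2708,.051]); mat=np.array([.537,-.025,.049])
for sx in (-1,1):
    R=Rpick(sx); z=R[:,2]; pk=g+.011*z
    if sx==1:   # turn half about vertical, from down pose
        Rd=np.stack([t,np.cross(-up,t),-up],1); 
        for sg in(1,-1):
            w=Ro.from_matrix(Rpick(-1)@R0.T).as_rotvec()
            qa,e=go(q0,x0,R0,x0,-up*0+x0*0+R0*1 if 0 else R0) if 0 else go(q0,x0,R0,x0,np.stack([-t,np.cross(-up,-t),-up],1))
            qb,e2=go(qa,x0,np.stack([-t,np.cross(-up,-t),-up],1),x0,Rd,axis=up*np.pi*sg)
            print("A turn",sg,e,e2,qb.round(2))
            starts=[(qb,x0,Rd)] if sg==1 else starts+[(qb,x0,Rd)]
    else: starts=[(q0,x0,R0)]
    for q,x,Rs in starts:
        q,e=go(q,x,Rs,pk,R); print("sx",sx,"pick",e.round(4),q.round(2))
        q,e=go(q,pk,R,pk+.25*up,R); print(" lift",e.round(4),q.round(2))
        for phi in (164.5,74.5,210,95):
            for d in (0,):
                yaw=np.radians(phi)-th; yaw=(yaw+np.pi)%(2*np.pi)-np.pi
                for y in (yaw,yaw-np.sign(yaw)*2*np.pi):
                    R1=Ro.from_rotvec(up*y).as_matrix()@R; tt=Ro.from_rotvec(up*y).apply(t)
                    c=mat+.2*up; q1,e1=go(q,pk+.25*up,R,c,R1,axis=up*y,n=40)
                    w=np.cross(tt,up)*np.pi/2; R2=Ro.from_rotvec(w).as_matrix()@R1; q2,e2=go(q1,c,R1,c,R2,axis=w); q3,e3=go(q2,c,R2,mat+.011*R2[:,2],R2)
                    print("  phi",phi,"yaw",np.degrees(y).round(),e1.round(4),e2.round(4),e3.round(4),q1.round(2),q3.round(2))
E
```

```text
{(0, 2): np.float64(0.272), (1, 0): np.float64(0.0), (1, 1): np.float64(-0.036), (1, 2): np.float64(0.558), (2, 0): np.float64(0.0), (2, 1): np.float64(-0.008), (3, 0): np.float64(-0.0), (3, 1): np.float64(-0.008), (3, 2): np.float64(0.428), (4, 0): np.float64(0.0), (4, 1): np.float64(-0.0), (5, 0): np.float64(-0.0), (5, 1): np.float64(-0.0), (5, 2): np.float64(0.362)} res 0.0
sx -1 pick 0.0 [ 0.35  0.8   0.45  1.69 -0.89  1.16  0.97]
 lift 0.0001 [ 0.29  0.54  0.56  1.48 -0.73  1.52  0.66]
  phi 164.5 yaw -88.0 0.0 0.098 0.0892 [-0.68  0.02  0.48  2.23  0.5   0.47 -2.43] [ 0.16  1.16 -0.22  1.11 -0.07  1.9  -1.87]
  phi 164.5 yaw 272.0 0.2624 0.4062 0.3886 [ 1.08  0.3  -1.27  2.19  1.08  0.73  2.74] [ 0.59  1.62 -1.27  1.09  0.77  2.    2.74]
  phi 74.5 yaw -178.0 0.162 0.152 0.0021 [-1.13  0.91  1.32  1.75 -0.41  1.3  -2.74] [ 0.25  0.91  0.38  1.99 -1.32  1.4  -1.78]
  phi 74.5 yaw 182.0 0.0 0.1905 0.1874 [-0.25  0.44 -0.12  1.66  0.47  1.4   2.34] [ 1.32  1.48 -1.27  1.91  0.54  0.74  2.74]
  phi 210 yaw -42.0 0.0001 0.0115 0.0051 [-0.35  0.09  0.56  2.17 -0.71  0.61 -0.32] [-0.5
[... 2203 characters left out ...]
2.57 -0.92  2.   -2.74] [ 2.62 -0.44 -1.27  2.24 -1.27  1.7  -2.74]
  phi 74.5 yaw 182.0 0.0 0.0 0.0001 [-0.68  0.46  0.5   1.7   0.26  1.29 -0.58] [ 0.4   0.88  0.16  1.98 -1.24  1.25  1.3 ]
  phi 210 yaw -42.0 0.1758 0.3287 0.3082 [-1.05  0.26  1.32  2.22 -1.03  0.85 -2.74] [-0.78  1.71  1.32  1.37 -0.78  2.   -2.74]
  phi 210 yaw 318.0 0.0107 0.0193 0.0108 [-0.09  0.09  0.27  2.15 -0.67  0.59  2.74] [-0.47  1.16  0.5   1.25 -0.01  1.76  2.09]
  phi 95 yaw -157.0 0.3444 0.6883 0.0001 [-2.49 -0.44  1.32  1.98  0.98  1.65 -1.01] [-0.03  1.12  0.79  1.76 -1.24  1.83  1.47]
  phi 95 yaw 203.0 0.0 0.0 0.0001 [-0.71  0.35  0.43  1.84  0.41  1.13 -0.42] [ 0.35  0.94  0.14  1.73 -0.95  1.41  1.21]
```

The workable route is to turn half about the tool axis, so the camera ends on the tail side. Then pick at 30° lean, lift, yaw about +182°, tip it upright and set it on the mat. All residuals are zero and the placed body is square to the box.

```bash
python3 -m creep '[{"tx":0,"ty":0,"tz":0,"ax":0,"ay":0,"az":8.5},{"tx":0,"ty":0,"tz":0,"ax":0,"ay":0,"az":8.5},{"tx":0,"ty":0,"tz":0,"ax":0,"ay":0,"az":8.5},{"tx":0,"ty":0,"tz":0,"ax":0,"ay":0,"az":8.5},{"tx":0,"ty":0,"tz":0,"ax":0,"ay":0,"az":8.5},{"tx":0,"ty":0,"tz":0,"ax":0,"ay":0,"az":8.5},{"tx":0,"ty":0,"tz":0,"ax":0,"ay":0,"az":8.5},{"tx":0,"ty":0,"tz":0,"ax":0,"ay":0,"az":8.5},{"tx":0,"ty":0,"tz":0,"ax":0,"ay":0,"az":8.5},{"tx":0,"ty":0,"tz":0,"ax":0,"ay":0,"az":8.5},{"tx":0,"ty":0,"tz":0,"ax":0,"ay":0,"az":8.5},{"tx":0,"ty":0,"tz":0,"ax":0,"ay":0,"az":8.5},{"tx":0,"ty":0,"tz":0,"ax":0,"ay":0,"az":8.5},{"tx":0,"ty":0,"tz":0,"ax":0,"ay":0,"az":8.5},{"tx":0,"ty":0,"tz":0,"ax":0,"ay":0,"az":8.5},{"tx":0,"ty":0,"tz":0,"ax":0,"ay":0,"az":8.5},{"tx":0,"ty":0,"tz":0,"ax":0,"ay":0,"az":8.5},{"tx":0,"ty":0,"tz":0,"ax":0,"ay":0,"az":8.5},{"tx":0,"ty":0,"tz":0,"ax":0,"ay":0,"az":8.5},{"tx":0,"ty":0,"tz":0,"ax":0,"ay":0,"az":8.5}]' >/dev/null;  python3 -m creep '[{"tx":0,"ty":0,"tz":0,"ax":0,"ay":0,"az":5},{"tx":0,"ty":0,"tz":0,"ax":0,"ay":0,"az":5},{"tx":0,"ty":0,"tz":0,"ax":0,"ay":0,"az":0}]'
python3 - <<'E'
from path import *
R=Rpick(1); print(s["qpos"].round(2), R.round(3)); g=np.array([.5588,-.2708,.051])+.011*R[:,2]
print("pre",rel(g-.12*R[:,2]),"pick",rel(g), "rot",np.degrees(Ro.from_matrix(s["eef_rot"].T@R).as_rotvec()).round(2))
E
```

```text
t: 8.55
tool_pos: [0.6297, -0.3725, 0.267]
eef_rot: [[-0.263, -0.953, 0.152], [-0.826, 0.304, 0.475], [-0.499, -0.001, -0.867]]
ft_force: [0.7, -0.2, 0.4]
finger_gap: 0.0917
finger_force: 0.0
{(0, 2): np.float64(0.272), (1, 0): np.float64(0.0), (1, 1): np.float64(-0.036), (1, 2): np.float64(0.558), (2, 0): np.float64(0.0), (2, 1): np.float64(-0.008), (3, 0): np.float64(-0.0), (3, 1): np.float64(-0.008), (3, 2): np.float64(0.428), (4, 0): np.float64(0.0), (4, 1): np.float64(-0.0), (5, 0): np.float64(-0.0), (5, 1): np.float64(-0.0), (5, 2): np.float64(0.362)} res 0.0
[ 0.25  0.93  1.09  1.14 -1.14  1.89 -2.3 ] [[-0.268 -0.951  0.155]
 [-0.824  0.309  0.476]
 [-0.5    0.    -0.866]]
pre [ 4.25  9.88 11.57] pick [ 4.23  9.86 23.57] rot [ 0.1  -0.09  0.3 ]
```

```bash
python3 -m creep '[{"tx":1.0,"ty":2.5,"tz":2.9,"ax":0,"ay":0,"az":0},{"tx":1.1,"ty":2.5,"tz":2.9,"ax":0,"ay":0,"az":0},{"tx":1.1,"ty":2.5,"tz":2.9,"ax":0,"ay":0,"az":0},{"tx":1.0,"ty":2.4,"tz":2.9,"ax":0,"ay":0,"az":0.3},{"tx":0,"ty":0,"tz":0,"ax":0,"ay":0,"az":0},{"tx":0,"ty":0,"tz":0,"ax":0,"ay":0,"az":0}]' -1 >/dev/null
python3 -c "
from path import *
R=Rpick(1);g=np.array([.5588,-.2708,.051])+.011*R[:,2];print(rel(g));snap('pre')" | tail -1
```

```text
[-0.03 -0.07 11.96]
```

View pics/pre.png

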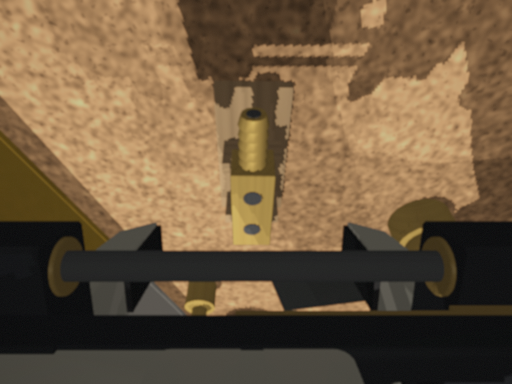

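The fitting lies midway between the fingers (column about 253) with the tail towards the camera, as planned. Going in to grip and lift.

```bash
python3 -m creep '[{"tx":0,"ty":0,"tz":3,"ax":0,"ay":0,"az":0},{"tx":0,"ty":-0.1,"tz":3,"ax":0,"ay":0,"az":0},{"tx":0,"ty":0,"tz":2.5,"ax":0,"ay":0,"az":0},{"tx":0,"ty":0,"tz":2,"ax":0,"ay":0,"az":0},{"tx":0,"ty":0,"tz":1.5,"ax":0,"ay":0,"az":0},{"tx":0,"ty":0,"tz":0,"ax":0,"ay":0,"az":0},{"tx":0,"ty":0,"tz":0,"ax":0,"ay":0,"az":0}]' && python3 -m creep '[{"tx":0,"ty":0,"tz":0,"ax":0,"ay":0,"az":0},{"tx":0,"ty":0,"tz":0,"ax":0,"ay":0,"az":0},{"tx":0,"ty":0,"tz":0,"ax":0,"ay":0,"az":0},{"tx":0,"ty":0,"tz":0,"ax":0,"ay":0,"az":0},{"tx":0,"ty":0,"tz":0,"ax":0,"ay":0,"az":0},{"tx":0,"ty":0,"tz":0,"ax":0,"ay":0,"az":0},{"tx":0,"ty":0,"tz":0,"ax":0,"ay":0,"az":0},{"tx":0,"ty":0,"tz":0,"ax":0,"ay":0,"az":0}]' 1
```

```text
t: 9.9
tool_pos: [0.5599, -0.2679, 0.0408]
eef_rot: [[-0.271, -0.95, 0.154], [-0.823, 0.311, 0.475], [-0.499, 0.002, -0.866]]
ft_force: [0.7, -1.2, 0.5]
finger_gap: 0.0921
finger_force: 0.0
t: 10.7
tool_pos: [0.5598, -0.2672, 0.0403]
eef_rot: [[-0.271, -0.95, 0.153], [-0.823, 0.311, 0.476], [-0.5, 0.003, -0.866]]
ft_force: [-3.0, 1.1, 1.0]
finger_gap: 0.0321
finger_force: 1.2
```

```bash
python3 -m creep '[{"tx":0,"ty":0,"tz":0,"ax":0,"ay":0,"az":0},{"tx":0,"ty":0,"tz":0,"ax":0,"ay":0,"az":0},{"tx":-0.5,"ty":0,"tz":-0.87,"ax":0,"ay":0,"az":0},{"tx":-0.5,"ty":0,"tz":-0.87,"ax":0,"ay":0,"az":0},{"tx":-1,"ty":0,"tz":-1.73,"ax":0,"ay":0,"az":0},{"tx":-1.5,"ty":0,"tz":-2.6,"ax":0,"ay":0,"az":0},{"tx":-1.5,"ty":0,"tz":-2.6,"ax":0,"ay":0,"az":0},{"tx":-1.5,"ty":0,"tz":-2.6,"ax":0,"ay":0,"az":0},{"tx":-1.5,"ty":0,"tz":-2.6,"ax":0,"ay":0,"az":0},{"tx":-1.5,"ty":0,"tz":-2.6,"ax":0,"ay":0,"az":0},{"tx":-1.5,"ty":0,"tz":-2.6,"ax":0,"ay":0,"az":0},{"tx":0,"ty":0,"tz":0,"ax":0,"ay":0,"az":0}]'
python3 - <<'E'
from path import *
print(s["qpos"].round(2))
q=s["qpos"];x,R=s["tool_pos"],s["eef_rot"]
phi=np.radians(74.45); yaw=phi-th
R1=Ro.from_rotvec(up*yaw).as_matrix()@R; tt=Ro.from_rotvec(up*yaw).apply(t)
for c in (np.array([.537,-.025,.25]),x):
    q1,e1=go(q,x,R,c,R1,axis=up*yaw,n=40); w=np.cross(tt,up)*np.pi/2; R2=Ro.from_rotvec(w).as_matrix()@R1; q2,e2=go(q1,c,R1,np.array([.537,-.025,.25]),R2,axis=w); q3,e3=go(q2,np.array([.537,-.025,.25]),R2,np.array([.537,-.025,.045]),R2); print(e1,e2,e3,q1.round(2),q2.round(2),q3.round(2))
print("yaw",np.degrees(yaw),"up in tool",(s["eef_rot"].T@up).round(3), "per row (8.5deg) rotvec in tool", (s["eef_rot"].T@up*8.5).round(2), rel([.537,-.025,.25]))
E
```

```text
t: 11.9
tool_pos: [0.5605, -0.2692, 0.2659]
eef_rot: [[-0.268, -0.95, 0.158], [-0.825, 0.312, 0.472], [-0.498, -0.004, -0.867]]
ft_force: [0.2, 0.3, -3.9]
finger_gap: 0.0318
finger_force: 30.0
{(0, 2): np.float64(0.272), (1, 0): np.float64(0.0), (1, 1): np.float64(-0.036), (1, 2): np.float64(0.558), (2, 0): np.float64(0.0), (2, 1): np.float64(-0.008), (3, 0): np.float64(-0.0), (3, 1): np.float64(-0.008), (3, 2): np.float64(0.428), (4, 0): np.float64(0.0), (4, 1): np.float64(-0.0), (5, 0): np.float64(-0.0), (5, 1): np.float64(-0.0), (5, 2): np.float64(0.362)} res 0.0
[ 0.    0.77  1.19  1.53 -1.03  1.76 -2.18]
1.082368605506197e-06 3.2638518516922162e-06 7.32059022281061e-05 [-0.74  0.47  0.59  1.7   0.22  1.29 -0.53] [ 0.31  0.54  0.31  1.93 -1.12  1.46  0.95] [ 0.36  0.89  0.24  1.97 -1.25  1.31  1.32]
1.91432454882698e-06 1.1806844942181678e-06 7.517807055833872e-05 [-0.36  0.49  0.64  1.65  0.26  1.13 -0.16] [ 0.39  0.53  0.2   1.92 -1.09  1.42  0.92] [ 0.43  0.87  0.14  1.97 -1.21  1.24  1.28]
yaw 182.45 up in tool [-0.498 -0.004 -0.867] per row (8.5deg) rotvec in tool [-4.23 -0.03 -7.37] [-18.72   9.85  12.54]
```

Gripped at 30 N with a load of about 0.4 kg. Now yaw about the vertical.

```bash
python3 -m creep '[{"tx":0,"ty":0,"tz":0,"ax":-4.2,"ay":0,"az":-7.3},{"tx":0,"ty":0,"tz":0,"ax":-4.2,"ay":0,"az":-7.3},{"tx":0,"ty":0,"tz":0,"ax":-4.2,"ay":0,"az":-7.3},{"tx":0,"ty":0,"tz":0,"ax":-4.2,"ay":0,"az":-7.3},{"tx":0,"ty":0,"tz":0,"ax":-4.2,"ay":0,"az":-7.3},{"tx":0,"ty":0,"tz":0,"ax":-4.2,"ay":0,"az":-7.3},{"tx":0,"ty":0,"tz":0,"ax":-4.2,"ay":0,"az":-7.3},{"tx":0,"ty":0,"tz":0,"ax":-4.2,"ay":0,"az":-7.3},{"tx":0,"ty":0,"tz":0,"ax":-4.2,"ay":0,"az":-7.3},{"tx":0,"ty":0,"tz":0,"ax":-4.2,"ay":0,"az":-7.3},{"tx":0,"ty":0,"tz":0,"ax":-4.2,"ay":0,"az":-7.3},{"tx":0,"ty":0,"tz":0,"ax":-4.2,"ay":0,"az":-7.3},{"tx":0,"ty":0,"tz":0,"ax":-4.2,"ay":0,"az":-7.3},{"tx":0,"ty":0,"tz":0,"ax":-4.2,"ay":0,"az":-7.3},{"tx":0,"ty":0,"tz":0,"ax":-4.2,"ay":0,"az":-7.3},{"tx":0,"ty":0,"tz":0,"ax":-4.2,"ay":0,"az":-7.3},{"tx":0,"ty":0,"tz":0,"ax":-4.2,"ay":0,"az":-7.3},{"tx":0,"ty":0,"tz":0,"ax":-4.2,"ay":0,"az":-7.3},{"tx":0,"ty":0,"tz":0,"ax":-4.2,"ay":0,"az":-7.3},{"tx":0,"ty":0,"tz":0,"ax":-4.2,"ay":0,"az":-7.3}]'
python3 - <<'E' | tail -2
from path import *
phi=np.radians(74.45); h=np.array([np.cos(phi),np.sin(phi),0])
Rd=Ro.from_rotvec(up*(phi-th)).as_matrix()@Rpick(1)
w=np.cross(h,up)*np.pi/2; R2=Ro.from_rotvec(w).as_matrix()@Rd
R=s["eef_rot"]; print(s["qpos"].round(2),"remaining yaw rotvec",np.degrees(Ro.from_matrix(R.T@Rd).as_rotvec()).round(2), "then tip axis",(Rd.T@w/np.pi*180).round(1)); print("shift in tool after yaw",(100*Rd.T@(np.array([.537,-.025,.25])-s["tool_pos"])).round(2))
E
```

```text
t: 13.9
tool_pos: [0.5601, -0.2664, 0.2598]
eef_rot: [[0.422, 0.872, -0.247], [0.758, -0.489, -0.432], [-0.497, -0.005, -0.867]]
ft_force: [-0.3, -0.4, -4.3]
finger_gap: 0.032
finger_force: 30.0
[-0.32  0.56  0.65  1.55  0.18  1.26 -0.31] remaining yaw rotvec [ -7.08  -0.2  -11.78] then tip axis [-0. 90.  0.]
shift in tool after yaw [ 20.09  -8.7  -10.47]
```

```bash
python3 -m creep '[{"tx":0,"ty":0,"tz":0,"ax":-3.5,"ay":-0.1,"az":-5.9},{"tx":0,"ty":0,"tz":0,"ax":-3.5,"ay":-0.1,"az":-5.9},{"tx":2.9,"ty":-1.2,"tz":-1.5,"ax":0,"ay":0,"az":0},{"tx":2.9,"ty":-1.2,"tz":-1.5,"ax":0,"ay":0,"az":0},{"tx":2.9,"ty":-1.2,"tz":-1.5,"ax":0,"ay":0,"az":0},{"tx":2.9,"ty":-1.3,"tz":-1.5,"ax":0,"ay":0,"az":0},{"tx":2.9,"ty":-1.3,"tz":-1.5,"ax":0,"ay":0,"az":0},{"tx":2.8,"ty":-1.2,"tz":-1.5,"ax":0,"ay":0,"az":0},{"tx":2.8,"ty":-1.2,"tz":-1.5,"ax":0,"ay":0,"az":0},{"tx":0,"ty":0,"tz":0,"ax":0,"ay":4,"az":0},{"tx":0,"ty":0,"tz":0,"ax":0,"ay":8,"az":0},{"tx":0,"ty":0,"tz":0,"ax":0,"ay":8,"az":0},{"tx":0,"ty":0,"tz":0,"ax":0,"ay":8,"az":0},{"tx":0,"ty":0,"tz":0,"ax":0,"ay":8,"az":0},{"tx":0,"ty":0,"tz":0,"ax":0,"ay":8,"az":0},{"tx":0,"ty":0,"tz":0,"ax":0,"ay":8,"az":0},{"tx":0,"ty":0,"tz":0,"ax":0,"ay":8,"az":0},{"tx":0,"ty":0,"tz":0,"ax":0,"ay":8,"az":0}]' >/dev/null; python3 -m creep '[{"tx":0,"ty":0,"tz":0,"ax":0,"ay":8,"az":0},{"tx":0,"ty":0,"tz":0,"ax":0,"ay":8,"az":0},{"tx":0,"ty":0,"tz":0,"ax":0,"ay":6,"az":0},{"tx":0,"ty":0,"tz":0,"ax":0,"ay":0,"az":0},{"tx":0,"ty":0,"tz":0,"ax":0,"ay":0,"az":0}]'
python3 - <<'E' | tail -3
from path import *
phi=np.radians(74.45); h=np.array([np.cos(phi),np.sin(phi),0])
Rd=Ro.from_rotvec(up*(phi-th)).as_matrix()@Rpick(1)
w=np.cross(h,up)*np.pi/2; R2=Ro.from_rotvec(w).as_matrix()@Rd
R=s["eef_rot"]; print(s["qpos"].round(2),"remaining rotvec",np.degrees(Ro.from_matrix(R.T@R2).as_rotvec()).round(2))
# pick: R at grip was measured; fitting frame in tool -> square-end centre now
Rg=np.array([[-.271,-.95,.153],[-.823,.311,.476],[-.5,.003,-.866]]);xg=np.array([.5598,-.2672,.0403])
e=np.array([.573,-.227,.051]); E=s["tool_pos"]+R@Rg.T@(e-xg); ax=R@Rg.T@t
print("end",E.round(4),"axis",ax.round(3)); print("down 1cm in tool",(R.T@-up).round(3))
cv2.imwrite("pics/sc1.png",robot.read_camera("scene")[100:330,130:400])
E
```

```text
t: 16.2
tool_pos: [0.5397, -0.0265, 0.2499]
eef_rot: [[0.14, 0.961, 0.238], [0.483, -0.276, 0.831], [0.864, -0.002, -0.503]]
ft_force: [-0.3, 0.0, -3.8]
finger_gap: 0.0319
finger_force: 30.0
[ 0.33  0.53  0.28  1.93 -1.11  1.44  0.93] remaining rotvec [ 0.35  0.23 -0.32]
end [ 0.5366 -0.037   0.2076] axis [0.001 0.004 1.   ]
down 1cm in tool [-0.864  0.002  0.503]
```

View pics/sc1.png

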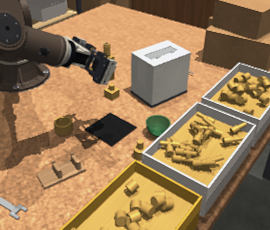

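The crop shows the fitting held upright over the mat, around (110,70). Lowering it.

```bash
python3 -m creep '[{"tx":-3.46,"ty":0,"tz":2.01,"ax":0,"ay":0,"az":0},{"tx":-3.46,"ty":0,"tz":2.01,"ax":0,"ay":0,"az":0},{"tx":-3.46,"ty":0,"tz":2.01,"ax":0,"ay":0,"az":0},{"tx":-3.46,"ty":0,"tz":2.01,"ax":0,"ay":0,"az":0},{"tx":-1.73,"ty":0,"tz":1.0,"ax":0,"ay":0,"az":0},{"tx":-0.86,"ty":0,"tz":0.5,"ax":0,"ay":0,"az":0},{"tx":-0.43,"ty":0,"tz":0.25,"ax":0,"ay":0,"az":0},{"tx":0,"ty":0,"tz":0,"ax":0,"ay":0,"az":0},{"tx":-0.17,"ty":0,"tz":0.1,"ax":0,"ay":0,"az":0},{"tx":-0.17,"ty":0,"tz":0.1,"ax":0,"ay":0,"az":0},{"tx":0,"ty":0,"tz":0,"ax":0,"ay":0,"az":0},{"tx":0,"ty":0,"tz":0,"ax":0,"ay":0,"az":0}]'
python3 - <<'E' | tail -2
from path import *
R=s["eef_rot"]
Rg=np.array([[-.271,-.95,.153],[-.823,.311,.476],[-.5,.003,-.866]]);xg=np.array([.5598,-.2672,.0403])
e=np.array([.573,-.227,.051]); E=s["tool_pos"]+R@Rg.T@(e-xg); print("end",E.round(4),"axis",(R@Rg.T@t).round(3)); print(s["qpos"].round(2))
E
```

```text
t: 17.45
tool_pos: [0.5403, -0.0258, 0.0522]
eef_rot: [[0.137, 0.961, 0.238], [0.482, -0.275, 0.832], [0.866, 0.001, -0.501]]
ft_force: [-0.3, -0.5, -3.5]
finger_gap: 0.0315
finger_force: 30.0
end [ 0.5373 -0.0361  0.0098] axis [-0.002  0.002  1.   ]
[ 0.39  0.87  0.2   1.97 -1.24  1.28  1.29]
```

```bash
python3 -m creep '[{"tx":-0.17,"ty":0,"tz":0.1,"ax":0,"ay":0,"az":0},{"tx":-0.17,"ty":0,"tz":0.1,"ax":0,"ay":0,"az":0},{"tx":-0.09,"ty":0,"tz":0.05,"ax":0,"ay":0,"az":0},{"tx":0,"ty":0,"tz":0,"ax":0,"ay":0,"az":0},{"tx":0,"ty":0,"tz":0,"ax":0,"ay":0,"az":0}]' | grep -E "pos|ft"; python3 -m creep '[{"tx":-0.09,"ty":0,"tz":0.05,"ax":0,"ay":0,"az":0},{"tx":0,"ty":0,"tz":0,"ax":0,"ay":0,"az":0}]' | grep -E "pos|ft";python3 -m creep '[{"tx":-0.09,"ty":0,"tz":0.05,"ax":0,"ay":0,"az":0},{"tx":0,"ty":0,"tz":0,"ax":0,"ay":0,"az":0}]' | grep -E "pos|ft"
```

```text
tool_pos: [0.5402, -0.0256, 0.0468]
ft_force: [0.7, 0.3, -4.1]
tool_pos: [0.5402, -0.0256, 0.0463]
ft_force: [-1.7, -0.6, 1.2]
tool_pos: [0.5402, -0.0257, 0.0463]
ft_force: [-3.6, -3.1, 10.9]
```

```bash
python3 -m creep '[{"tx":0.04,"ty":0,"tz":-0.02,"ax":0,"ay":0,"az":0},{"tx":0,"ty":0,"tz":0,"ax":0,"ay":0,"az":0}]' | grep -E "pos|ft"; python3 -m creep '[{"tx":0,"ty":0,"tz":0,"ax":0,"ay":0,"az":0},{"tx":0,"ty":0,"tz":0,"ax":0,"ay":0,"az":0},{"tx":0,"ty":0,"tz":0,"ax":0,"ay":0,"az":0},{"tx":0,"ty":0,"tz":0,"ax":0,"ay":0,"az":0},{"tx":0,"ty":0,"tz":0,"ax":0,"ay":0,"az":0}]' -0.6 | grep -E "gap|pos|ft"; python3 -m creep '[{"tx":0,"ty":0,"tz":-1,"ax":0,"ay":0,"az":0},{"tx":0,"ty":0,"tz":-2,"ax":0,"ay":0,"az":0},{"tx":0,"ty":0,"tz":-3,"ax":0,"ay":0,"az":0},{"tx":0,"ty":0,"tz":-4,"ax":0,"ay":0,"az":0},{"tx":0,"ty":0,"tz":-4,"ax":0,"ay":0,"az":0},{"tx":0,"ty":0,"tz":-4,"ax":0,"ay":0,"az":0},{"tx":0,"ty":0,"tz":0,"ax":0,"ay":0,"az":0}]'
python3 - <<'E' | tail -3
from path import *
snap("st1"); cv2.imwrite("pics/sc2.png",robot.read_camera("scene"));cv2.imwrite("pics/top2.png",robot.read_camera("top"))
# plan: tool down, y along box y, either x=164.5 or -15.5 ; look with x toward
x,R,q=s["tool_pos"],s["eef_rot"],s["qpos"]
for xa in (164.45,-15.55):
    h=np.array([np.cos(np.radians(xa)),np.sin(np.radians(xa)),0]); Rn=np.stack([h,np.cross(-up,h),-up],1)
    c=np.array([.537,-.036,.32]); q1,e1=go(q,x,R,c-.1*h,Rn,n=40); q2,e2=go(q1,c-.1*h,Rn,c,Rn); q3,e3=go(q2,c,Rn,np.array([.535,.265,.33]),Rn); q4,e4=go(q3,np.array([.535,.265,.33]),Rn,np.array([.535,.265,.14]),Rn)
    print(xa,np.round([e1,e2,e3,e4],4),q1.round(2),q4.round(2),"rotvec deg",np.degrees(Ro.from_matrix(R.T@Rn).as_rotvec()).round(1))
E
```

```text
tool_pos: [0.5402, -0.0256, 0.0463]
ft_force: [-4.6, -4.3, 7.5]
tool_pos: [0.5402, -0.0256, 0.0452]
ft_force: [-0.2, -0.1, 0.2]
finger_gap: 0.0674
t: 19.75
tool_pos: [0.4964, -0.1823, 0.137]
eef_rot: [[0.139, 0.96, 0.244], [0.486, -0.281, 0.827], [0.863, 0.003, -0.506]]
ft_force: [1.0, 0.1, 0.7]
finger_gap: 0.0736
finger_force: 0.0
{(0, 2): np.float64(0.272), (1, 0): np.float64(0.0), (1, 1): np.float64(-0.036), (1, 2): np.float64(0.558), (2, 0): np.float64(0.0), (2, 1): np.float64(-0.008), (3, 0): np.float64(-0.0), (3, 1): np.float64(-0.008), (3, 2): np.float64(0.428), (4, 0): np.float64(0.0), (4, 1): np.float64(-0.0), (5, 0): np.float64(-0.0), (5, 1): np.float64(-0.0), (5, 2): np.float64(0.362)} res 0.0
164.45 [0.0001 0.     0.     0.0001] [-0.15  0.4   0.24  1.42 -0.1   1.33  1.4 ] [-0.59  0.48  0.06  1.76 -0.04  0.9   0.78] rotvec deg [ 47.  -46.  -81.6]
-15.55 [0.     0.     0.     0.0001] [-0.44  0.05  0.37  1.88 -0.02  1.22 -1.92] [-0.72  0.49  0.24  1.77 -0.14  0.9  -2.26] rotvec deg [-45.9 -46.8  80.5]
```

View pics/sc2.png

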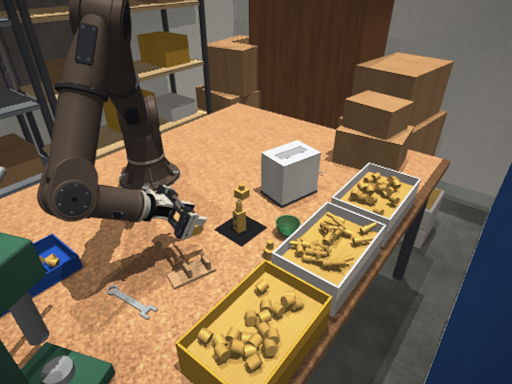

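The fitting stands alone on the mat at (239,215). Now I'll raise the hand, turn the tool to point down and square to the box, and look from above.

```bash
python3 -m creep '[{"tx":3.4,"ty":0,"tz":-2,"ax":0,"ay":0,"az":0},{"tx":3.4,"ty":0,"tz":-2,"ax":0,"ay":0,"az":0},{"tx":3.4,"ty":0,"tz":-2,"ax":0,"ay":0,"az":0},{"tx":3.4,"ty":0,"tz":-2,"ax":0,"ay":0,"az":0},{"tx":0,"ty":0,"tz":0,"ax":3.6,"ay":-3.5,"az":-6.3},{"tx":0,"ty":0,"tz":0,"ax":3.6,"ay":-3.5,"az":-6.3},{"tx":0,"ty":0,"tz":0,"ax":3.6,"ay":-3.5,"az":-6.3},{"tx":0,"ty":0,"tz":0,"ax":3.6,"ay":-3.5,"az":-6.3},{"tx":0,"ty":0,"tz":0,"ax":3.6,"ay":-3.5,"az":-6.3},{"tx":0,"ty":0,"tz":0,"ax":3.6,"ay":-3.5,"az":-6.3},{"tx":0,"ty":0,"tz":0,"ax":3.6,"ay":-3.5,"az":-6.3},{"tx":0,"ty":0,"tz":0,"ax":3.6,"ay":-3.5,"az":-6.3},{"tx":0,"ty":0,"tz":0,"ax":3.6,"ay":-3.5,"az":-6.3},{"tx":0,"ty":0,"tz":0,"ax":3.6,"ay":-3.5,"az":-6.3},{"tx":0,"ty":0,"tz":0,"ax":3.6,"ay":-3.5,"az":-6.3},{"tx":0,"ty":0,"tz":0,"ax":3.6,"ay":-3.5,"az":-6.3},{"tx":0,"ty":0,"tz":0,"ax":3.6,"ay":-3.5,"az":-6.3},{"tx":0,"ty":0,"tz":0,"ax":0,"ay":0,"az":0},{"tx":0,"ty":0,"tz":0,"ax":0,"ay":0,"az":0}]'
python3 - <<'E' | tail -1
from path import *
h=np.array([np.cos(np.radians(164.45)),np.sin(np.radians(164.45)),0]); Rn=np.stack([h,np.cross(-up,h),-up],1)
print(s["qpos"].round(2),"rot left",np.degrees(Ro.from_matrix(s["eef_rot"].T@Rn).as_rotvec()).round(2),"shift",(100*Rn.T@(np.array([.601,-.054,.32])-s["tool_pos"])).round(2))
E
```

```text
t: 21.8
tool_pos: [0.4965, -0.1752, 0.2928]
eef_rot: [[-0.966, 0.259, -0.004], [0.259, 0.966, 0.018], [0.008, 0.016, -1.0]]
ft_force: [-0.3, 0.3, -0.2]
finger_gap: 0.0736
finger_force: 0.0
[ 0.11  0.23  0.17  1.73 -0.06  1.2   1.61] rot left [ 0.92 -0.47  0.55] shift [-6.81 14.48 -2.72]
```

```bash
python3 -m creep '[{"tx":-2.3,"ty":2.5,"tz":-0.9,"ax":0.9,"ay":-0.5,"az":0.5},{"tx":-2.3,"ty":3,"tz":-0.9,"ax":0,"ay":0,"az":0},{"tx":-2.2,"ty":3,"tz":-0.9,"ax":0,"ay":0,"az":0},{"tx":0,"ty":0,"tz":0,"ax":0,"ay":0,"az":0},{"tx":0,"ty":0,"tz":0,"ax":0,"ay":0,"az":0}]' | grep -E "pos|gap" && python3 -c "
from h import *
snap('st1')" && python3 -m creep '[{"tx":0,"ty":4,"tz":0,"ax":0,"ay":0,"az":0},{"tx":0,"ty":4,"tz":0,"ax":0,"ay":0,"az":0},{"tx":0,"ty":0,"tz":0,"ax":0,"ay":0,"az":0},{"tx":0,"ty":0,"tz":0,"ax":0,"ay":0,"az":0}]'  && python3 -c "
from h import *
snap('st2'); a=cv2.imread('pics/st1.png');b=cv2.imread('pics/st2.png')
cv2.imwrite('pics/sts.png',cv2.resize(np.hstack([a[10:210,160:420],b[10:210,110:370]]),None,fx=1.5,fy=1.5,interpolation=cv2.INTER_CUBIC))"
```

```text
tool_pos: [0.5852, -0.1129, 0.3192]
finger_gap: 0.0735
t: 22.75
tool_pos: [0.6056, -0.0361, 0.3198]
eef_rot: [[-0.964, 0.267, 0.001], [0.267, 0.964, -0.002], [-0.001, -0.002, -1.0]]
ft_force: [0.3, 0.2, -0.1]
finger_gap: 0.0733
finger_force: 0.0
```

View pics/sts.png

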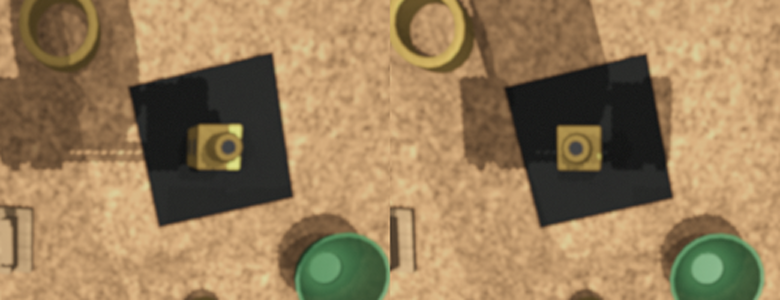

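The fitting is square to the tool in both views. The tail bore is at (229,148) in the left half and (576,148) in the right.

```bash
python3 - <<'E' | tail -5
from path import *
c1,c2=load("st1"),load("st2"); a=(160+229/1.5,10+148/1.5); b=(110+186/1.5,10+148/1.5)
x,r=cross([ray(c1,*a),ray(c2,*b)]); print("tip",x.round(4),np.round(r,4),onz(c1,*a,.123).round(4),onz(c2,*b,.123).round(4))
Q=np.array([onz(c2,110+(u-390)/1.5,10+v/1.5,.083) for u,v in [(557,125),(602,125),(602,171),(557,171)]]); print("body",Q.mean(0).round(4),np.linalg.norm(Q[1]-Q[0]).round(4),np.linalg.norm(Q[2]-Q[1]).round(4))
tip=.5*(onz(c1,*a,.123)+onz(c2,*b,.123)); tip=.5*(tip+np.r_[Q.mean(0)[:2],.123])
g=tip+[0,0,-.010-.011]; print("tcp target",g.round(4),"shift",rel(g),rel(g+[0,0,.06])); print(s["qpos"].round(2))
E
```

```text
{(0, 2): np.float64(0.272), (1, 0): np.float64(0.0), (1, 1): np.float64(-0.036), (1, 2): np.float64(0.558), (2, 0): np.float64(0.0), (2, 1): np.float64(-0.008), (3, 0): np.float64(-0.0), (3, 1): np.float64(-0.008), (3, 2): np.float64(0.428), (4, 0): np.float64(0.0), (4, 1): np.float64(-0.0), (5, 0): np.float64(-0.0), (5, 1): np.float64(-0.0), (5, 2): np.float64(0.362)} res 0.0
tip [ 0.5381 -0.0356  0.1251] [0.0003 0.0003] [ 0.5385 -0.0353  0.123 ] [ 0.5378 -0.0356  0.123 ]
body [ 0.5382 -0.0352  0.083 ] 0.0336 0.0337
tcp target [ 0.5382 -0.0354  0.102 ] shift [ 6.58 -1.57 21.78] [ 6.57 -1.58 15.78]
[-0.11  0.35  0.12  1.5  -0.04  1.3   1.31]
```

```bash
python3 -m creep '[{"tx":2.2,"ty":-0.5,"tz":0,"ax":0,"ay":0,"az":0},{"tx":2.2,"ty":-0.5,"tz":0,"ax":0,"ay":0,"az":0},{"tx":2.2,"ty":-0.6,"tz":2,"ax":0,"ay":0,"az":0},{"tx":0,"ty":0,"tz":4,"ax":0,"ay":0,"az":0},{"tx":0,"ty":0,"tz":4,"ax":0,"ay":0,"az":0},{"tx":0,"ty":0,"tz":4,"ax":0,"ay":0,"az":0},{"tx":0,"ty":0,"tz":1.8,"ax":0,"ay":0,"az":0},{"tx":0,"ty":0,"tz":0,"ax":0,"ay":0,"az":0},{"tx":0,"ty":0,"tz":0,"ax":0,"ay":0,"az":0}]' | grep -E "pos|rot"; python3 -c "
from h import *
print(rel([.5382,-.0354,.102]))"
```

```text
tool_pos: [0.5388, -0.0353, 0.1628]
eef_rot: [[-0.963, 0.269, 0.003], [0.269, 0.963, -0.003], [-0.003, -0.002, -1.0]]
[ 0.07 -0.01  6.08]
```

```bash
python3 -m creep '[{"tx":0.05,"ty":0,"tz":2,"ax":0,"ay":0,"az":0},{"tx":0,"ty":0,"tz":2,"ax":0,"ay":0,"az":0},{"tx":0,"ty":0,"tz":1.5,"ax":0,"ay":0,"az":0},{"tx":0,"ty":0,"tz":0.6,"ax":0,"ay":0,"az":0},{"tx":0,"ty":0,"tz":0,"ax":0,"ay":0,"az":0},{"tx":0,"ty":0,"tz":0,"ax":0,"ay":0,"az":0}]' | grep -E "pos|rot|ft"; python3 -m creep '[{"tx":0,"ty":0,"tz":0,"ax":0,"ay":0,"az":0},{"tx":0,"ty":0,"tz":0,"ax":0,"ay":0,"az":0},{"tx":0,"ty":0,"tz":0,"ax":0,"ay":0,"az":0},{"tx":0,"ty":0,"tz":0,"ax":0,"ay":0,"az":0},{"tx":0,"ty":0,"tz":0,"ax":0,"ay":0,"az":0},{"tx":0,"ty":0,"tz":0,"ax":0,"ay":0,"az":0},{"tx":0,"ty":0,"tz":0,"ax":0,"ay":0,"az":0},{"tx":0,"ty":0,"tz":0,"ax":0,"ay":0,"az":0},{"tx":0,"ty":0,"tz":0,"ax":0,"ay":0,"az":0},{"tx":0,"ty":0,"tz":0,"ax":0,"ay":0,"az":0}]' 1;  python3 -m creep '[{"tx":0,"ty":0,"tz":-1,"ax":0,"ay":0,"az":0},{"tx":0,"ty":0,"tz":-2,"ax":0,"ay":0,"az":0},{"tx":0,"ty":0,"tz":-3,"ax":0,"ay":0,"az":0},{"tx":0,"ty":0,"tz":-4,"ax":0,"ay":0,"az":0},{"tx":0,"ty":0,"tz":-4,"ax":0,"ay":0,"az":0},{"tx":0,"ty":0,"tz":-4,"ax":0,"ay":0,"az":0},{"tx":0,"ty":0,"tz":-3,"ax":0,"ay":0,"az":0},{"tx":0,"ty":0,"tz":-2,"ax":0,"ay":0,"az":0},{"tx":0,"ty":0,"tz":0,"ax":0,"ay":0,"az":0},{"tx":0,"ty":0,"tz":0,"ax":0,"ay":0,"az":0}]'
python3 - <<'E' | tail -1
from path import *
h=np.array([np.cos(np.radians(164.45)),np.sin(np.radians(164.45)),0]); Rn=np.stack([h,np.cross(-up,h),-up],1)
print(rel([.5393-.004*.9635,.2645+.004*.2677,.325]),np.degrees(Ro.from_matrix(s["eef_rot"].T@Rn).as_rotvec()).round(2))
E
```

```text
tool_pos: [0.5393, -0.034, 0.1024]
eef_rot: [[-0.964, 0.267, 0.004], [0.267, 0.964, -0.002], [-0.005, -0.001, -1.0]]
ft_force: [-0.3, 0.8, 0.4]
t: 25.3
tool_pos: [0.5383, -0.0338, 0.101]
eef_rot: [[-0.964, 0.266, 0.002], [0.266, 0.964, -0.002], [-0.003, -0.002, -1.0]]
ft_force: [0.2, -0.3, -1.9]
finger_gap: 0.0193
finger_force: 29.9
t: 26.3
tool_pos: [0.5374, -0.0331, 0.3306]
eef_rot: [[-0.964, 0.266, 0.002], [0.266, 0.964, -0.002], [-0.002, -0.002, -1.0]]
ft_force: [-1.0, 0.4, -4.9]
finger_gap: 0.0192
finger_force: 29.9
[ 8.15 28.74  0.49] [-0.09  0.14  0.1 ]
```

```bash
python3 -m creep '[{"tx":0.7,"ty":2.5,"tz":0,"ax":0,"ay":0,"az":0},{"tx":0.8,"ty":2.8,"tz":0,"ax":0,"ay":0,"az":0},{"tx":0.9,"ty":3.2,"tz":0,"ax":0,"ay":0,"az":0},{"tx":0.9,"ty":3.2,"tz":0,"ax":0,"ay":0,"az":0},{"tx":0.9,"ty":3.2,"tz":0,"ax":0,"ay":0,"az":0},{"tx":0.9,"ty":3.2,"tz":0,"ax":0,"ay":0,"az":0},{"tx":0.9,"ty":3.2,"tz":0,"ax":0,"ay":0,"az":0},{"tx":0.8,"ty":2.8,"tz":0,"ax":0,"ay":0,"az":0},{"tx":0.7,"ty":2.5,"tz":0,"ax":0,"ay":0,"az":0},{"tx":0.6,"ty":1.3,"tz":0,"ax":0,"ay":0,"az":0},{"tx":0,"ty":0,"tz":0,"ax":0,"ay":0,"az":0},{"tx":0,"ty":0,"tz":0,"ax":0,"ay":0,"az":0}]' | grep -E "pos|ft|gap"
python3 - <<'E' | tail -1
from path import *
h=np.array([np.cos(np.radians(164.45)),np.sin(np.radians(164.45)),0]); Rn=np.stack([h,np.cross(-up,h),-up],1)
print(rel([.5393-.0035*.9635,.2645+.0035*.2677,.29]),np.degrees(Ro.from_matrix(s["eef_rot"].T@Rn).as_rotvec()).round(2))
snap("ov"); im=cv2.imread("pics/ov.png"); cv2.imwrite("pics/ov_c.png",im[:, 100:420])
E
```

```text
tool_pos: [0.534, 0.256, 0.3294]
ft_force: [0.3, -0.8, -4.0]
finger_gap: 0.0191
[0.07 0.97 3.94] [-0.21  0.13  0.07]
```

View pics/ov_c.png

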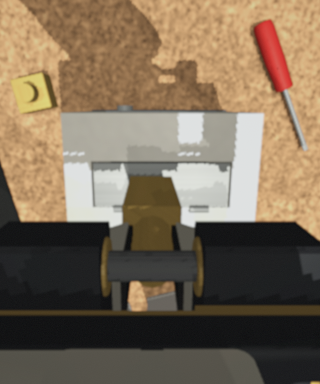

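The body hangs square over the slot, body edges parallel to the slot's and the hinges on the far side. Lowering to just above the flap, then pushing in.

```bash
python3 -m creep '[{"tx":0.1,"ty":0.9,"tz":1,"ax":-0.2,"ay":0.1,"az":0},{"tx":0,"ty":0,"tz":2,"ax":0,"ay":0,"az":0},{"tx":0,"ty":0,"tz":1.6,"ax":0,"ay":0,"az":0},{"tx":0,"ty":0,"tz":0,"ax":0,"ay":0,"az":0},{"tx":0,"ty":0,"tz":0,"ax":0,"ay":0,"az":0}]' | grep -E "pos|ft|gap"
python3 - <<'E' | tail -1
from path import *
h=np.array([np.cos(np.radians(164.45)),np.sin(np.radians(164.45)),0]); Rn=np.stack([h,np.cross(-up,h),-up],1)
print(rel([.5393-.0035*.9635,.2645+.0035*.2677,.276]),np.degrees(Ro.from_matrix(s["eef_rot"].T@Rn).as_rotvec()).round(2))
E
```

```text
tool_pos: [0.5358, 0.2658, 0.2844]
ft_force: [0.8, 0.4, -3.7]
finger_gap: 0.0193
[-0.02 -0.04  0.84] [0.1  0.06 0.05]
```

```bash
python3 -m creep '[{"tx":0,"ty":0,"tz":0.8,"ax":0,"ay":0,"az":0},{"tx":0,"ty":0,"tz":0.8,"ax":0,"ay":0,"az":0},{"tx":0,"ty":0,"tz":0.8,"ax":0,"ay":0,"az":0},{"tx":0,"ty":0,"tz":0,"ax":0,"ay":0,"az":0}]' | grep -E "pos|ft|gap"; python3 -m creep '[{"tx":0,"ty":0,"tz":1,"ax":0,"ay":0,"az":0},{"tx":0,"ty":0,"tz":1,"ax":0,"ay":0,"az":0},{"tx":0,"ty":0,"tz":0,"ax":0,"ay":0,"az":0}]' | grep -E "pos|ft|gap"; python3 -m creep '[{"tx":0,"ty":0,"tz":1,"ax":0,"ay":0,"az":0},{"tx":0,"ty":0,"tz":1,"ax":0,"ay":0,"az":0},{"tx":0,"ty":0,"tz":0,"ax":0,"ay":0,"az":0}]' | grep -E "pos|ft|gap"
```

```text
tool_pos: [0.5351, 0.2669, 0.2599]
ft_force: [-0.8, 2.2, -5.7]
finger_gap: 0.0191
tool_pos: [0.535, 0.2659, 0.2383]
ft_force: [-0.3, 1.2, -6.5]
finger_gap: 0.0191
tool_pos: [0.5349, 0.2658, 0.2182]
ft_force: [-1.8, 0.1, -6.5]
finger_gap: 0.0192
```

```bash
python3 -m creep '[{"tx":0,"ty":0,"tz":1,"ax":0,"ay":0,"az":0},{"tx":0,"ty":0,"tz":1,"ax":0,"ay":0,"az":0},{"tx":0,"ty":0,"tz":1,"ax":0,"ay":0,"az":0},{"tx":0,"ty":0,"tz":0,"ax":0,"ay":0,"az":0}]' | grep -E "pos|ft|gap"; python3 -m creep '[{"tx":0,"ty":0,"tz":1,"ax":0,"ay":0,"az":0},{"tx":0,"ty":0,"tz":1,"ax":0,"ay":0,"az":0},{"tx":0,"ty":0,"tz":1,"ax":0,"ay":0,"az":0},{"tx":0,"ty":0,"tz":0,"ax":0,"ay":0,"az":0}]' | grep -E "pos|ft|gap"
```

```text
tool_pos: [0.5347, 0.2661, 0.1884]
ft_force: [-5.2, 2.0, -5.1]
finger_gap: 0.0191
tool_pos: [0.5349, 0.2661, 0.1585]
ft_force: [-4.2, 0.9, -6.8]
finger_gap: 0.0196
```

```bash
python3 -m creep '[{"tx":0,"ty":0,"tz":1,"ax":0,"ay":0,"az":0},{"tx":0,"ty":0,"tz":1,"ax":0,"ay":0,"az":0},{"tx":0,"ty":0,"tz":0.5,"ax":0,"ay":0,"az":0},{"tx":0,"ty":0,"tz":0.4,"ax":0,"ay":0,"az":0},{"tx":0,"ty":0,"tz":0,"ax":0,"ay":0,"az":0},{"tx":0,"ty":0,"tz":0,"ax":0,"ay":0,"az":0}]'; python3 -c "
from h import *
s=robot.read_state();print(s['qpos'].round(2),s['tool_pos'])
cv2.imwrite('pics/in.png',cv2.resize(robot.read_camera('scene')[90:230,220:380],None,fx=3,fy=3))"
```

```text
t: 30.45
tool_pos: [0.5351, 0.2665, 0.1309]
eef_rot: [[-0.964, 0.266, 0.0], [0.266, 0.964, 0.001], [0.0, 0.001, -1.0]]
ft_force: [-5.1, 1.1, -7.1]
finger_gap: 0.0192
finger_force: 32.5
[-0.52  0.49 -0.05  1.76  0.03  0.89  0.73] [0.53506302 0.26653517 0.13090297]
```

```bash
python3 -m creep '[{"tx":0,"ty":0,"tz":0.3,"ax":0,"ay":0,"az":0},{"tx":0,"ty":0,"tz":0.3,"ax":0,"ay":0,"az":0},{"tx":0,"ty":0,"tz":0,"ax":0,"ay":0,"az":0},{"tx":0,"ty":0,"tz":0,"ax":0,"ay":0,"az":0}]' | grep -E "pos|ft"; python3 -m creep '[{"tx":0,"ty":0,"tz":0.15,"ax":0,"ay":0,"az":0},{"tx":0,"ty":0,"tz":0,"ax":0,"ay":0,"az":0},{"tx":0,"ty":0,"tz":0,"ax":0,"ay":0,"az":0}]' | grep -E "pos|ft"
```

```text
tool_pos: [0.5361, 0.2667, 0.1256]
ft_force: [-3.3, 2.8, -4.2]
tool_pos: [0.5361, 0.2666, 0.124]
ft_force: [-3.0, 2.3, -3.6]
```

```bash
python3 -m creep '[{"tx":0,"ty":0,"tz":0,"ax":0,"ay":0,"az":0},{"tx":0,"ty":0,"tz":0,"ax":0,"ay":0,"az":0},{"tx":0,"ty":0,"tz":0,"ax":0,"ay":0,"az":0},{"tx":0,"ty":0,"tz":0,"ax":0,"ay":0,"az":0},{"tx":0,"ty":0,"tz":0,"ax":0,"ay":0,"az":0},{"tx":0,"ty":0,"tz":0,"ax":0,"ay":0,"az":0},{"tx":0,"ty":0,"tz":0,"ax":0,"ay":0,"az":0},{"tx":0,"ty":0,"tz":0,"ax":0,"ay":0,"az":0}]' 0.15; python3 -m creep '[{"tx":0,"ty":0,"tz":-0.5,"ax":0,"ay":0,"az":0},{"tx":0,"ty":0,"tz":-1,"ax":0,"ay":0,"az":0},{"tx":0,"ty":0,"tz":-1,"ax":0,"ay":0,"az":0},{"tx":0,"ty":0,"tz":-1,"ax":0,"ay":0,"az":0},{"tx":0,"ty":0,"tz":-1,"ax":0,"ay":0,"az":0},{"tx":0,"ty":0,"tz":-1,"ax":0,"ay":0,"az":0},{"tx":0,"ty":0,"tz":-1,"ax":0,"ay":0,"az":0},{"tx":0,"ty":0,"tz":-2,"ax":0,"ay":0,"az":0},{"tx":0,"ty":0,"tz":-3,"ax":0,"ay":0,"az":0},{"tx":0,"ty":0,"tz":-3,"ax":0,"ay":0,"az":0},{"tx":0,"ty":0,"tz":-3,"ax":0,"ay":0,"az":0},{"tx":-3,"ty":0,"tz":-2,"ax":0,"ay":0,"az":0},{"tx":-3,"ty":0,"tz":0,"ax":0,"ay":0,"az":0},{"tx":-1,"ty":0,"tz":0,"ax":0,"ay":0,"az":0},{"tx":0,"ty":0,"tz":0,"ax":0,"ay":0,"az":0}]'; python3 -c "
from h import *
snap('end'); cv2.imwrite('pics/top3.png',robot.read_camera('top'))
a=cv2.imread('pics/end.png')[:230]; b=robot.read_camera('scene')[100:330]
cv2.imwrite('pics/endc.png',np.vstack([a,b]))"
```

```text
t: 32.0
tool_pos: [0.5361, 0.2666, 0.1241]
eef_rot: [[-0.964, 0.266, 0.002], [0.266, 0.964, 0.002], [-0.002, 0.002, -1.0]]
ft_force: [-1.9, 1.8, 1.1]
finger_gap: 0.0387
finger_force: 1.5
t: 33.5
tool_pos: [0.6049, 0.2459, 0.3191]
eef_rot: [[-0.963, 0.269, 0.003], [0.269, 0.963, 0.001], [-0.003, 0.002, -1.0]]
ft_force: [-0.2, -0.7, -1.0]
finger_gap: 0.0388
finger_force: 0.0
```

View pics/endc.png

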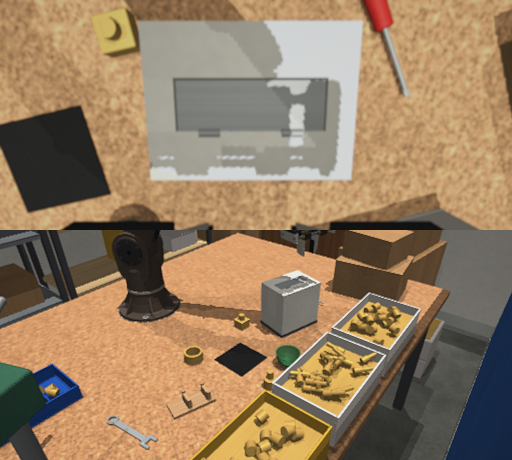

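The flap is shut: the slot at (174-327, 79-131) is filled. The mat and cradle are empty, the bystanders haven't moved, and the hand is clear, so I'm handing in.

```bash
python3 -c "
from plant import robot
print(robot.close_job())"
```

```text
the job is handed in; nothing more can be done
None
```

The fitting was stood on the mat, re-gripped by the hose tail, pushed through the flap and released an estimated 13–20 mm above the box floor. The flap is shut, the other things on the bench are where they were, and the job was handed in at about 34 s; no camera can see inside the box, so I couldn't confirm it is still standing.

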